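Refit the amplifier card in the load-cell receiver

TASK

Lift the green circuit card out of its storage stand by its black grip, turn it round so that its component side faces you, and slide it down between the two guides of the leaning card receiver. Then swing both red ejector levers up and in over the card's front panel until they stand fully shut and the card is pressed fully home, and let go; leave the level, the small blue-lidded box and the black marker where they are.

Things in the scene. Friction and masses are not known exactly. Their poses are not given: they have to be found in the camera images.
- card_grip (a point): Centre of the card's black grip, a rib 12 mm thick (card x), 34 mm long (card y), 30 mm high (card z). Card axes: z from the gold-fingered lower edge up to the grip, y along the width, x across the thickness. Card about 0.13 kg; it starts upright in the stand, component face away from the robot.
- card_panel (a point): Middle of the top face of the card's aluminium front panel (20 x 96 x 5 mm, card x y z), on which the grip stands; 15 mm below card_grip, 93 mm above the lower edge. The levers' noses press on the panel's two ends. Card axes.
- card_foot (a point): Middle of the card's lower edge, 108 mm below card_grip; card axes. The green board is 4 mm thick and 84 mm wide (y +-42); its last 2 mm are thinned for easy entry.
- card_face (a point): A point on the component side, 10 mm to -x of the card's mid-plane, 45 mm above the lower edge; card axes. The component face (chips, blue relay, metal can, up to 8 mm proud) looks to card -x, the plain soldered face to +x.
- stand: Grey storage stand, fixed, 64 x 116 mm foot 8 mm thick with two grooved posts up to 48 mm high; origin under its centre. The card stands in its grooves (6.4 mm wide, open at the top) on the foot, its lower edge 8 mm above the table; it comes out straight up and is free after 40 mm.
- bay: The leaning card bay, fixed on a grey foot 130 x 132 x 10 mm. z: the way the card comes out, leaning 30 degrees from vertical, away from the robot (the card slides in along -z). y: along the card's width. -x looks at the robot and up. Origin: where card_foot lies when the card is fully home; the axes of the card, rightly seated, equal the bay's.
- slot_mouth (a point): Top of the flared mouths of the two white guides, on the slot's centre line, 84 mm from the bay's origin along bay z; bay axes. The guides' grooves at y = +-42 mm are 7 mm wide (1.5 mm play each way, at the edges too) and run from z = 9 to 72 mm, the flares from 71 to 84 mm.
- socket (a joint): Sprung socket at the bottom of the slot: 0 = up, 0.006 m = pressed fully home. It stops a card put in by hand with its lower edge at bay z = +6 mm and carries its weight there (pushes back with 2 N; 3 N when fully home).
- pivot_left (a point): Left lever's pivot, at bay (0, +60, 88.5) mm; bay axes. It lies between two aluminium side plates (bay y 50 to 68 mm, outer faces at x +-13 mm) that end at bay z = 97 mm.
- pivot_right (a point): The same for the right lever, at bay (0, -60, 88.5) mm.
- lever_left (a joint): Red ejector lever with a ball knob at the bay's +y side (left seen from the robot), hinged about bay x: 0 = leaning fully outward (open), 1.1 rad = upright along bay z (shut, end stop). Stays where it is left (0.08 Nm of friction). From about 0.7 rad its nose presses on the end of the card's panel and drives the card home. Pushing an open lever endwise can jam; lead it round by the knob.
- lever_right (a joint): The same at the -y side; 0 = fully outward, 1.1 rad = shut.
- lever_left_tip (a point): Centre of the red ball knob (16 mm diameter) at the end of the left lever, 55 mm from the pivot; an easy place to pinch and lead the lever round. Shut: bay y = +64, z = 143.5 mm. Fully open: about y = +111, z = 110 mm. In between: y = 60 + 4 cos a + 55 sin a, z = 88.5 + 55 cos a - 4 sin a, with a = 1.1 rad - joint value.
- lever_right_tip (a point): Centre of the right lever's ball knob: the same, mirrored to -y.
- bullseye_level: Round bullseye level, 48 mm wide, 15 mm high, loose bystander; origin under its centre.
- ball_box: Small box with a blue lid, 42 x 62 x 21 mm, loose bystander; origin under its centre.
- marker_black: Black marker pen, 12 x 136 x 14 mm, loose bystander; origin under its centre.
Mind the look-alikes: they are no part of the job. There is more than one size of the part that bears card_grip; the job needs the larger.

How it is judged:
On the way, in this order (a step that is already met when the one before it is completed fails the run):
1. the card is lifted clear of the storage stand (height (world z) of card_foot above 0.06 m), for 0.1 s.
2. the card, component side to the robot, is in both guides down to the socket (z of card_foot in the frame of bay between -0.004 and 0.012 m and distance between card_foot and bay below 0.014 m and x of card_face in the frame of bay below -0.004 m and angle between the z axis of card_foot and the z axis of bay, either way round below 0.1 rad), for 0.2 s.
3. both levers are swung fully shut with the card home (value of joint each of lever_left, lever_right above 1 rad and z of card_foot in the frame of bay below 0.0025 m), for 0.2 s.
At the end, for the whole second after the job is handed in: The card stands in the receiver's guides with its component side to the robot, its lower edge within 2.5 mm of fully home (5 mm in all directions), in line with the bay within 0.08 rad, the socket pressed more than 3.5 mm and both levers past 1.0 rad (shut at 1.1), everything at rest (all of step 3 and z of card_foot in the frame of bay above -0.003 m and distance between card_foot and bay below 0.005 m and x of card_face in the frame of bay below -0.004 m and angle between the z axis of card_foot and the z axis of bay, either way round below 0.08 rad and value of joint socket above 0.0035 m and linear speed of card below 0.02 m/s); the robot touches nothing.
It fails at once if a bystander (level, blue-lidded box or marker) is moved by more than 3 cm (distance of any of bullseye_level, ball_box, marker_black from where it was at the start of the episode above 0.03 m).
It also fails if it takes over 72 s, if anything falls off the work surface, if the arm or the gripper's body presses on something with over 40 N, if the wrist force passes 120 N, or if a joint passes its speed limit or range.

ROBOT

A 6-joint arm with a two-finger parallel gripper is mounted at the origin on a cart in front of the work surface, level with it; the furniture and walls round the work are solid. World frame = base frame: x ahead of the robot, y to its left, z up, the work surface at z = 0. Lengths are in m, angles in rad, forces in N, time in s.
With the tool pointing down it reaches from about 0.4 to 0.825 m from the base axis. Payload 7 kg.
Tool frame: the origin (TCP) lies midway between the tips of the shut fingers; the grasp point (between the pads) lies 19 mm behind it (arm.grasp_offset is the distance from the TCP to the grasp point, in m); x points along the fingers, y is the direction in which the jaws open and shut, and the axes are right-handed (so a half turn about x gives the same grasp; the last joint's range is limited). The gripper opens to 85 mm and grips with 20 to 120 N. Pads are 22 mm wide; open, the fingers measure 114 mm over their backs; the gripper's body (76 mm by 85 mm) begins 54 mm behind the grasp point. The pads swing forward as they close: fully open they stand 13 mm farther back than shut.
Start: joints at [-1.012, 0.359, 0.012, 0, -1.224, -0.288], TCP at [0.181, -0.65, 0.231] pointing down, gripper open.
Joint ranges: [-3.07, 3.07], [-1.43, 2.12], [-1.02, 1.25], [-3.03, 1.67], [-3.05, -0], [-3.03, 3.03]. Speed limits (rad/s): [2.39, 2.39, 3.01, 3.14, 3.14, 3.14].

INTERFACE

Orientations are given as a rotation vector (axis times angle).
In Python, from plant import arm, vision, order gives the robot as it stands. The module is installed in compiled form; this text tells all that it offers.
- The arm moves only by the tool jog_arm, never from a script. Its argument "commands" is a list that holds one entry, the list of rows, each a list of 7 numbers: the shift along the tool's x, y, z in mm, then the turn, a rotation vector about the tool's x, y, z in rad, then the opening, from 0 (shut) to 1 (fully open). In form: [[[x, y, z, rx, ry, rz, fingers], ...]]. A call has 1 to 20 rows; each row shifts and turns the pose as measured when the row begins, along the tool's axes as they then stand; what a row does not reach is not made up. A row lasts 1/8 s, in which the tool goes at most 62.5 mm and 10.7 degrees, less where a joint would pass 70% of its speed; a pose out of reach is approached as far as the arm can. A call with a gripper value outside its range is refused whole. The fingers move at their own pace and stop on an object; the grip force is fixed at half the most. Time passes only in rows, so rows that do not move let the fingers close. It gives the time, the measured TCP pose, the force and the opening at its end, in the units of the state.
- arm.state(): the state, without advancing time (a new reading comes with each control period).
- vision.snapshot(name): name is "side" or "top"; returns the picture (384x512x3 uint8, red, green, blue); there is no depth.
- vision.get_calibration(name): a dict with "fx", "fy", "cx", "cy" (pixels), "D" ([k1, k2, p1, p2, k3] as OpenCV has them; the pictures are not rectified), "world_from_camera" (4x4, takes a point from camera to world coordinates). Camera axes: x right, y down, z forward; pixel columns grow to the right and rows downward; lengths in m; the calibration is good to about 2 mm. A picture is of the moment at which its call begins. get_calibration takes no time and is no camera call.
- order.finish_job(): hands the job in, once; it reports no verdict.
Trained networks look in the newest picture that a camera, given by its name, has taken for a name from the list of things; names that differ only in an ending like _2 or _b are one class to them, and where a whole thing is asked for, a point or a joint stands for the part that bears it (a point fixed in the world has none). Each returns a list of dicts, best first, with "confidence" (0 to 1); they miss things now and then, are a little off and sometimes report something else, mostly with a low value. They report only what shows in the picture. A call takes as long as a camera call. They do not tell look-alikes from the thing itself.
- vision.recognise(camera, thing): "rect" ([left, top, right, bottom] in pixels, round what is visible of it).
- vision.mark_of(camera, thing): "uv" ([column, row] in pixels: a listed point, or the origin of a listed thing).
The state is a dict: "time": time; "joint_pos": joint angles; "qd": joint speeds; "tau": joint torques, N m; "eef_pos": TCP position; "eef_rot": TCP orientation; "ft_force": force on the tool from outside, world axes, zero at the start; "wrist_torque": the same for the moment, N m; "width": finger opening in m.
Only numpy, scipy, OpenCV 4.12 (cv2) and the standard library are available. Lean on these libraries where they do the work, as an engineer would, in place of code of your own. Each camera call takes 0.05 s, during which the arm holds its last target. There are 200 camera calls.

## Working session

There is one attempt and no reset: what is moved stays moved. The work goes in short steps, Python scripts to look and compute and a tool call to move; the robot and the scene stay as the last step left them, time stands still between calls to the robot, and variables do not carry over. Pictures are saved under pics/ and viewed, about 8 in all and at most 12, crops included, and the job is handed in when it is done.

Besides the shell and the picture viewer there is one more tool, called after "Call:" by a JSON object that holds its "op" and its "data", one argument or row to a line. jog_arm: Moves the arm, as the interface text tells. Its arguments: {"type":"object","properties":{"commands":{"type":"array"}},"required":["commands"]}

```bash
mkdir -p pics; cat > h.py <<'E'
import numpy as np, cv2
from plant import arm, vision, order
from scipy.spatial.transform import Rotation as R
def snap(n,f):
    im=vision.snapshot(n); cv2.imwrite('pics/'+f,im[:,:,::-1]); return im
def cal(n):
    c=vision.get_calibration(n); K=np.array([[c['fx'],0,c['cx']],[0,c['fy'],c['cy']],[0,0,1]]); return K,np.array(c['D'],float),np.array(c['world_from_camera'])
def ray(n,uv):
    K,D,T=cal(n); p=cv2.undistortPoints(np.array([[uv]],float),K,D)[0,0]
    return T[:3,3],T[:3,:3]@np.array([p[0],p[1],1])
def proj(n,P):
    K,D,T=cal(n); Ti=np.linalg.inv(T); rv=cv2.Rodrigues(Ti[:3,:3])[0]
    return cv2.projectPoints(np.atleast_2d(np.array(P,float)),rv,Ti[:3,3],K,D)[0][:,0]
def tri(uvs,uvt):
    A=[];b=[]
    for n,uv in (('side',uvs),('top',uvt)):
        o,d=ray(n,uv); d=d/np.linalg.norm(d); M=np.eye(3)-np.outer(d,d); A.append(M);b.append(M@o)
    A=np.vstack(A);b=np.hstack(b); x=np.linalg.lstsq(A,b,rcond=None)[0]; return x,np.abs(A@x-b).max()
def onz(n,uv,z):
    o,d=ray(n,uv); return o+d*(z-o[2])/d[2]
E
python3 - <<'E'
from h import *
np.set_printoptions(precision=4,suppress=True)
a=snap('side','s0.png');b=snap('top','t0.png')
print(arm.state()); print(arm.grasp_offset)
for n in('side','top'):
    K,D,T=cal(n);print(n,K[0,0],T[:3,3],T[:3,2])
for t in ['card_grip','card_panel','card_foot','card_face','stand','bay','slot_mouth','pivot_left','pivot_right','lever_left_tip','lever_right_tip','bullseye_level','ball_box','marker_black']:
    for n in('side','top'):
        print(t,n,[(np.round(m['uv'],1).tolist(),round(m['confidence'],2)) for m in vision.mark_of(n,t)[:4]])
E
```

```text
{'time': 0.1, 'joint_pos': array([-1.0119,  0.3593,  0.0112, -0.0003, -1.2241, -0.2881]), 'qd': array([ 0.0016, -0.0017,  0.0015,  0.0019, -0.0009, -0.0011]), 'tau': array([ -0.0013, -58.4766,  29.4109,   6.9545,  -0.0032,   0.    ]), 'eef_pos': array([ 0.1804, -0.65  ,  0.2305]), 'eef_rot': array([-0.2114,  1.5607,  0.2136]), 'ft_force': array([-0.1088, -0.6363, -0.0511]), 'wrist_torque': array([ 0.0349, -0.0616, -0.0779]), 'width': 0.08492054325542696}
0.0187
side 423.6006216755836 [0.1238 0.7987 0.5994] [ 0.3923 -0.751  -0.5312]
top 393.66587585946183 [0.4267 0.08   1.0008] [ 0.0894 -0.0302 -0.9955]
card_grip side [([167.0, 297.9], 0.82), ([226.5, 201.9], 0.7)]
card_grip top [([183.9, 189.7], 0.75), ([112.1, 188.8], 0.69)]
card_panel side [([167.3, 296.6], 0.98), ([229.5, 211.4], 0.57)]
card_panel top [([116.7, 187.5], 0.9), ([183.9, 193.4], 0.65)]
card_foot side [([178.2, 278.7], 0.74), ([228.3, 246.0], 0.66)]
card_foot top [([138.7, 180.7], 0.58)]
card_face side [([175.5, 285.1], 0.82), ([228.6, 245.0], 0.58), ([227.2, 226.7], 0.57)]
card_face top [([129.6, 181.8], 0.94)]
stand 
[... 347 characters left out ...]
72.6, 191.9], 0.75), ([252.4, 185.7], 0.44)]
pivot_right side [([285.0, 143.5], 0.88), ([234.7, 169.3], 0.72)]
pivot_right top [([180.3, 193.3], 0.7), ([324.5, 187.9], 0.63)]
lever_left_tip side [([255.8, 157.4], 0.54)]
lever_left_tip top [([255.7, 185.0], 0.47)]
lever_right_tip side [([227.8, 229.1], 0.59), ([289.6, 122.3], 0.45), ([286.0, 143.8], 0.29)]
lever_right_tip top [([352.0, 179.6], 0.71)]
bullseye_level side [([233.6, 173.3], 0.43)]
bullseye_level top [([308.3, 136.2], 0.6)]
ball_box side [([233.3, 306.9], 0.71)]
ball_box top [([136.7, 228.9], 0.64), ([295.0, 187.7], 0.23)]
marker_black side [([292.8, 243.7], 0.59), ([271.5, 160.5], 0.51)]
marker_black top [([217.6, 245.7], 0.66)]
```

View pics/s0.png

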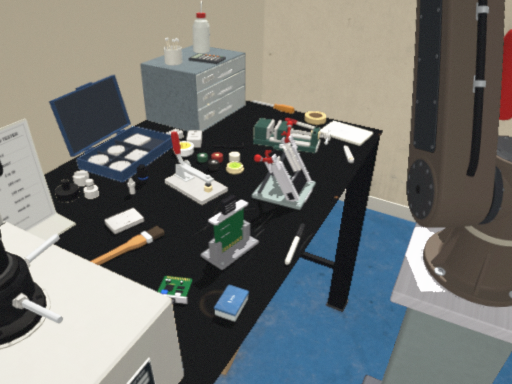

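View pics/t0.png

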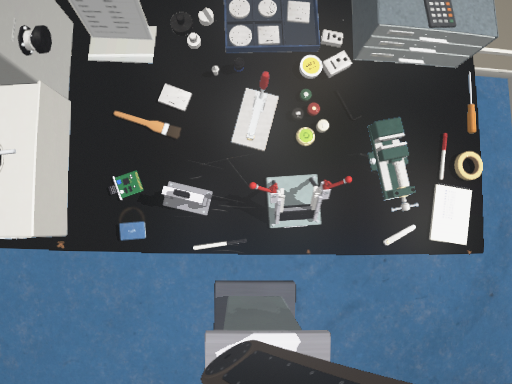

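```bash
python3 - <<'E'
from h import *
np.set_printoptions(precision=4,suppress=True)
for n,s,t in [('gripA',(226.5,201.9),(183.9,189.7)),('gripB(decoy?)',(167,297.9),(112.1,188.8)),('panelA',(229.5,211.4),(183.9,193.4)),
 ('bay',(296,181.1),(297.4,209.9)),('mouth',(278.3,148.2),(295.6,189.3)),('pl',(270.5,161),(272.6,191.9)),('pr',(285,143.5),(324.5,187.9)),('tl',(255.8,157.4),(255.7,185)),('tr',(289.6,122.3),(352,179.6))]:
    print(n,*tri(s,t))
print(onz('top',(187,197.6),0),[onz('top',u,0.01) for u in [(308.3,136.2),(136.7,228.9),(217.6,245.7)]])
E
```

```text
gripA [0.4989 0.2003 0.1132] 0.0006875580738252562
gripB(decoy?) [0.5073 0.3968 0.0142] 1.7755926404738887e-06
panelA [0.4914 0.2025 0.0937] 0.0011919486519424427
bay [ 0.4584 -0.0703  0.0303] 0.0017592387387512787
mouth [ 0.5031 -0.0515  0.1216] 0.0002829911230702309
pl [ 0.4979 -0.0001  0.1116] 0.00030546251722041173
pr [ 0.512  -0.1207  0.1021] 0.0026891589723581633
tl [0.5132 0.0408 0.136 ] 0.0027665178302559434
tr [ 0.5273 -0.1759  0.1381] 0.0016717680551004976
[0.4888 0.2076 0.    ] [array([ 0.6513, -0.1012,  0.01  ]), array([0.4075, 0.3314, 0.01  ]), array([0.3689, 0.1272, 0.01  ])]
```

Side: the card stands in the stand with its grip at about (226,202). The bay is at (285,180), and a small green board lies at (175,288). Top: the stand is at (187,197), the bay at (295,200), and the small board at (127,184).
Candidates for the card are the upright one (side 226,202 / top 184,190) and the flat small board (side 175,288 / top 127,184). The upright, larger card in the stand fits the description. Next is a close crop to check it.

```bash
python3 - <<'E'
import cv2,numpy as np
s=cv2.imread('pics/s0.png');t=cv2.imread('pics/t0.png')
f=lambda im,x,y,w,h,k:cv2.resize(im[y:y+h,x:x+w],None,fx=k,fy=k,interpolation=cv2.INTER_CUBIC)
a=f(s,195,110,130,160,3.75)   # 487x600
b=f(t,155,170,70,60,4.4); c=f(t,245,165,110,70,2.8)
o=np.zeros((600,800,3),np.uint8);o[:,:487]=a[:600,:487];o[:264,490:490+308]=b;o[300:496,490:798]=c
cv2.imwrite('pics/c0.png',o)
E
```

```text
(no output)
```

View pics/c0.png

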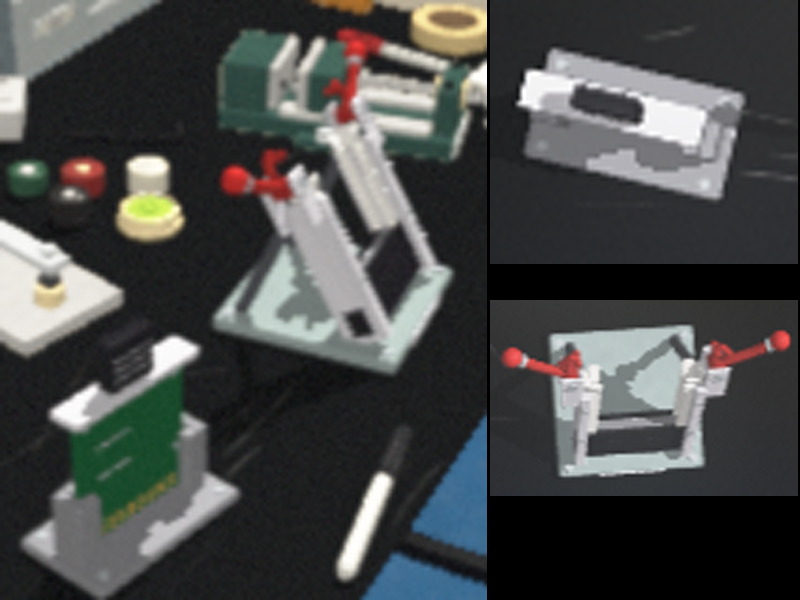

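The crop confirms the choice: upright card, dark grip at side (229,204), plain soldered face toward the robot. Now I'll fit the poses of stand/card and bay.

```bash
cat > fit.py <<'E'
from h import *
from scipy.optimize import least_squares
np.set_printoptions(precision=4,suppress=True)
def un(d,ox,oy,k,dx=0,dy=0): return ((d[0]-dx+.5)/k-.5+ox,(d[1]-dy+.5)/k-.5+oy)
st=[un(d,155,170,4.4,490,0) for d in [(553,50),(742,95),(718,197),(527,152)]]
bf=[un(d,245,165,2.8,490,300) for d in [(551,337),(691,325),(704,465),(558,476)]]
C=np.array([onz('top',u,.008) for u in st]); print('stand',C,C.mean(0))
e=(C[1]+C[2]-C[0]-C[3])/2; print('len',np.linalg.norm(e),'card y yaw',np.degrees(np.arctan2(e[1],e[0])))
e=(C[0]-C[3]+C[1]-C[2])/2; print('wid',np.linalg.norm(e),np.degrees(np.arctan2(e[1],e[0])))
B=np.array([onz('top',u,.01) for u in bf]); print('bayfoot',B,B.mean(0))
e=(B[0]+B[3]-B[1]-B[2])/2; print(np.linalg.norm(e),'bay y yaw-90',np.degrees(np.arctan2(e[1],e[0]))-90)
e=(B[0]-B[3]+B[1]-B[2])/2; print(np.linalg.norm(e),'bay x yaw',np.degrees(np.arctan2(e[1],e[0])))
KL=[0,.1113,.1099];KR=[0,-.1113,.1099]
obs=[('top',KL,un((513,358),245,165,2.8,490,300)),('top',KR,un((781,341),245,165,2.8,490,300)),
('side',KL,un((234,180),195,110,3.75)),('side',KR,un((352,42),195,110,3.75)),
('top',[0,0,.084],(295.6,189.3)),('side',[0,0,.084],(278.3,148.2)),('top',[0,.06,.0885],(272.6,191.9)),('side',[0,.06,.0885],(270.5,161)),('top',[0,-.06,.0885],(324.5,187.9)),('side',[0,-.06,.0885],(285,143.5))]
def Rb(y): return (R.from_euler('z',y)*R.from_euler('y',np.pi/6)).as_matrix()
def f(p): return np.hstack([proj(n,p[:3]+Rb(p[3])@np.array(P))[0]-np.array(u) for n,P,u in obs])
r=least_squares(f,[.46,-.05,.04,.05],loss='soft_l1'); print('bay',r.x[:3],np.degrees(r.x[3])); print(f(r.x).reshape(-1,2))
E
python3 fit.py
```

```text
stand [[0.5298 0.2536 0.008 ]
 [0.5054 0.1441 0.008 ]
 [0.4468 0.1567 0.008 ]
 [0.4708 0.2669 0.008 ]] [0.4882 0.2053 0.008 ]
len 0.11245759754146208 card y yaw -102.44997591896227
wid 0.06022355492591975 -12.388264869146864
bayfoot [[ 0.5411  0.0064  0.01  ]
 [ 0.5542 -0.1218  0.01  ]
 [ 0.4268 -0.1335  0.01  ]
 [ 0.4157 -0.0009  0.01  ]] [ 0.4845 -0.0624  0.01  ]
0.13098079997569098 bay y yaw-90 5.288965924531254
0.1267851841927491 bay x yaw 4.287938399550143
bay [ 0.4619 -0.0623  0.044 ] 5.164810321054676
[[-3.4987  1.0875]
 [-0.1361 -0.2991]
 [ 0.0719  1.6811]
 [ 0.8393  2.1736]
 [ 2.8229  0.0755]
 [ 0.7746  0.5436]
 [-0.3716 -1.6516]
 [-1.0118 -3.3467]
 [ 0.1761 -1.6508]
 [ 1.3427 -5.9037]]
```

```bash
cat > pl.py <<'E'
from h import *
np.set_printoptions(precision=4,suppress=True)
s=arm.state(); M=R.from_rotvec(s['eef_rot']).as_matrix(); print(M)
print('tool y yaw',np.degrees(np.arctan2(M[1,1],M[0,1])),'q1',np.degrees(s['joint_pos'][0]),'q6',np.degrees(s['joint_pos'][5]))
E
python3 pl.py
python3 - <<'E'
from h import *
np.set_printoptions(precision=4,suppress=True)
# card checks: predicted pixels for stand pose
for c in [(.4882,.2053,-102.4)]:
    for n in('side','top'):
        print(n,proj(n,[[c[0],c[1],.116],[c[0],c[1],.101],[c[0],c[1],.008]]))
        for sg in(1,-1):
            y=np.radians(c[2]); print(proj(n,[[c[0]+sg*.048*np.cos(y),c[1]+sg*.048*np.sin(y),.101]]))
E
```

```text
[[-0.     -0.2675  0.9636]
 [ 0.      0.9636  0.2675]
 [-1.      0.     -0.    ]]
tool y yaw 105.51504595180421 q1 -57.978705629235876 q6 -16.506819999632143
side [[229.3535 203.4178]
 [229.4376 209.5318]
 [229.9476 244.9295]]
[[245.2742 199.6356]]
[[212.4423 220.1468]]
top [[181.5463 194.598 ]
 [182.4605 195.0661]
 [187.5184 197.6543]]
[[202.8276 199.865 ]]
[[162.2071 190.2771]]
```

```bash
cat >> h.py <<'E'
def down(yaw_y_deg):   # tool pointing down, tool y at given yaw
    y=np.radians(yaw_y_deg); Y=np.array([np.cos(y),np.sin(y),0]); X=np.array([0,0,-1.]); return R.from_matrix(np.c_[X,Y,np.cross(X,Y)])
def plan(wps,g,start=None):
    """wps: list of (pos, Rot or rotvec-about-tool-x angle, nrows)"""
    s=arm.state(); p=np.array(s['eef_pos']); q=R.from_rotvec(s['eef_rot'])
    if start: p,q=np.array(start[0]),start[1]
    rows=[]
    for P,Q,n in wps:
        if not isinstance(Q,R): rv=np.array([Q,0,0]) if np.isscalar(Q) else np.array(Q)
        else: rv=(q.inv()*Q).as_rotvec()
        d=(np.array(P)-p)/n; st=rv/n
        for i in range(n):
            t=q.inv().apply(d)*1000; rows.append([*np.round(t,0 if np.abs(t).max()>5 else 1).tolist(),*np.round(st,3).tolist(),g]); q=q*R.from_rotvec(st); p=p+d
    for r in rows: print('[%g,%g,%g,%g,%g,%g,%g],'%tuple(r),end='')
    print('\nend',p,q.as_rotvec(),'steps max',max(np.linalg.norm(r[:3]) for r in rows))
E
python3 - <<'E'
from h import *
plan([((.42,-.42,.26),-1.1,7),((.55,-.1,.26),-1.1,8),((.488,.205,.24),-2.023,12)],.7)
E
```

```text
[-4,23,42,-0.157,0,0,0.7],[-4,16,45,-0.157,0,0,0.7],[-4,9,47,-0.157,0,0,0.7],[-4,1,47,-0.157,0,0,0.7],[-4,-6,47,-0.157,0,0,0.7],[-4,-14,45,-0.157,0,0,0.7],[-4,-21,43,-0.157,0,0,0.7],[-0,-8,42,-0.138,0,0,0.7],[-0,-14,41,-0.138,0,0,0.7],[-0,-19,39,-0.138,0,0,0.7],[-0,-24,36,-0.138,0,0,0.7],[-0,-29,32,-0.138,0,0,0.7],[-0,-33,28,-0.138,0,0,0.7],[-0,-37,23,-0.138,0,0,0.7],[-0,-39,18,-0.138,0,0,0.7],[2,-17,20,-0.169,0,0,0.7],[2,-20,17,-0.169,0,0,0.7],[2,-22,13,-0.169,0,0,0.7],[2,-24,9,-0.169,0,0,0.7],[2,-25,5,-0.169,0,0,0.7],[2,-26,1,-0.169,0,0,0.7],[2,-26,-4,-0.169,0,0,0.7],[2,-25,-8,-0.169,0,0,0.7],[2,-23,-12,-0.169,0,0,0.7],[2,-21,-16,-0.169,0,0,0.7],[2,-18,-19,-0.169,0,0,0.7],[2,-14,-22,-0.169,0,0,0.7],
end [0.488 0.205 0.24 ] [ 1.36837622  1.09778627 -1.36842058] steps max 48.05205510693585
```

Call:
{"op": "jog_arm", "data": {
  "commands": [
    [[-4,23,42,-0.157,0,0,0.7],[-4,16,45,-0.157,0,0,0.7],[-4,9,47,-0.157,0,0,0.7],[-4,1,47,-0.157,0,0,0.7],[-4,-6,47,-0.157,0,0,0.7],[-4,-14,45,-0.157,0,0,0.7],[-4,-21,43,-0.157,0,0,0.7],[0,-8,42,-0.138,0,0,0.7],[0,-14,41,-0.138,0,0,0.7],[0,-19,39,-0.138,0,0,0.7],[0,-24,36,-0.138,0,0,0.7],[0,-29,32,-0.138,0,0,0.7],[0,-33,28,-0.138,0,0,0.7],[0,-37,23,-0.138,0,0,0.7],[0,-39,18,-0.138,0,0,0.7]]
  ]
}}

```text
time: 3.38
eef_pos: [0.5404, -0.0744, 0.2612]
eef_rot: [-1.883, 0.58, 1.876]
ft_force: [0.5, 1.1, -0.3]
width: 0.0598
```

```bash
python3 pl.py; python3 - <<'E'
from h import *
print(arm.state()['eef_pos'],arm.state()['joint_pos'])
s=arm.state();y=np.degrees(np.arctan2(*R.from_rotvec(s['eef_rot']).as_matrix()[[1,0],1]))%360
plan([((.488,.205,.22),-np.radians(347.6-y),int(np.ceil((347.6-y)/9.7))),((.488,.205,.14),down(-12.4),3)],.7)
E
```

```text
[[ 0.004  -0.5642 -0.8257]
 [-0.0006 -0.8257  0.5642]
 [-1.     -0.0018 -0.0036]]
tool y yaw -124.34452966111893 q1 12.801754559657514 q6 42.82257975599863
[ 0.54040139 -0.07444794  0.26118841] [ 0.22343277  0.12403111 -0.23195251  0.00154216 -1.21103832  0.74739501]
[3,-17,17,-0.163,0,0,0.7],[3,-19,14,-0.163,0,0,0.7],[3,-21,11,-0.163,0,0,0.7],[3,-23,7,-0.163,0,0,0.7],[3,-23,3,-0.163,0,0,0.7],[3,-24,-1,-0.163,0,0,0.7],[3,-23,-5,-0.163,0,0,0.7],[3,-22,-8,-0.163,0,0,0.7],[3,-21,-12,-0.163,0,0,0.7],[3,-18,-15,-0.163,0,0,0.7],[3,-16,-18,-0.163,0,0,0.7],[3,-13,-20,-0.163,0,0,0.7],[27,-0,0,-0,-0,-0.001,0.7],[27,-0,0,-0,-0,-0.001,0.7],[27,-0,0,-0,-0,-0.001,0.7],
end [0.488 0.205 0.14 ] [ 1.36682529  1.09895575 -1.36682529] steps max 27.0
```

Call:
{"op": "jog_arm", "data": {
  "commands": [
    [[3,-17,17,-0.163,0,0,0.7],[3,-19,14,-0.163,0,0,0.7],[3,-21,11,-0.163,0,0,0.7],[3,-23,7,-0.163,0,0,0.7],[3,-23,3,-0.163,0,0,0.7],[3,-24,-1,-0.163,0,0,0.7],[3,-23,-5,-0.163,0,0,0.7],[3,-22,-8,-0.163,0,0,0.7],[3,-21,-12,-0.163,0,0,0.7],[3,-18,-15,-0.163,0,0,0.7],[3,-16,-18,-0.163,0,0,0.7],[3,-13,-20,-0.163,0,0,0.7],[10,0,0,0,0,0,0.7]]
  ]
}}

```text
time: 5.0
eef_pos: [0.4777, 0.2165, 0.216]
eef_rot: [1.32, 1.134, -1.305]
ft_force: [-0.7, -0.7, 0.0]
width: 0.06
```

```bash
python3 - <<'E'
from h import *
print(arm.state()['eef_pos'],arm.state()['joint_pos'])
plan([((.488,.205,.17),down(-12.4),3),((.488,.205,.104),down(-12.4),4)],.7)
E
```

```text
[0.47771902 0.21648114 0.21602224] [ 0.80359968  0.11581638 -0.34947379  0.00550732 -1.09715015  2.19312532]
[15,4,3,0.025,-0.001,-0.003,0.7],[15,4,3,0.025,-0.001,-0.003,0.7],[15,4,3,0.025,-0.001,-0.003,0.7],[17,0,-0,0,0,0,0.7],[17,0,-0,0,0,0,0.7],[17,0,-0,0,0,0,0.7],[17,0,-0,0,0,0,0.7],
end [0.488 0.205 0.104] [ 1.36682529  1.09895575 -1.36682529] steps max 17.0
```

Call:
{"op": "jog_arm", "data": {
  "commands": [
    [[15,4,3,0.025,0,-0.003,0.7],[15,4,3,0.025,0,-0.003,0.7],[15,4,3,0.025,0,-0.003,0.7],[0,0,0,0,0,0,0.7]]
  ]
}}

```text
time: 5.5
eef_pos: [0.4885, 0.2025, 0.1663]
eef_rot: [1.377, 1.095, -1.378]
ft_force: [0.1, 0.7, -0.4]
width: 0.0597
```

```bash
python3 - <<'E'
from h import *
s=arm.state();print(s['eef_pos'],s['joint_pos'])
snap('side','s1.png');snap('top','t1.png')
s=cv2.imread('pics/s1.png')[150:270,180:300];t=cv2.imread('pics/t1.png')[150:250,140:240]
f=lambda i,k:cv2.resize(i,None,fx=k,fy=k,interpolation=cv2.INTER_CUBIC)
a=f(s,3.33);b=f(t,4);o=np.zeros((400,800,3),np.uint8);o[:a.shape[0],:a.shape[1]]=a;o[:,400:]=b;cv2.imwrite('pics/c1.png',o)
plan([((.488,.205,.104),down(-12.4),5)],.7)
E
```

```text
[0.48846047 0.20246051 0.16627638] [ 0.76138457  0.17394065 -0.39831269 -0.00431614 -0.99891741  2.15270484]
[13,-0,-0,-0.002,-0.001,0,0.7],[13,-0,-0,-0.002,-0.001,0,0.7],[13,-0,-0,-0.002,-0.001,0,0.7],[13,-0,-0,-0.002,-0.001,0,0.7],[13,-0,-0,-0.002,-0.001,0,0.7],
end [0.488 0.205 0.104] [ 1.36682529  1.09895575 -1.36682529] steps max 13.0
```

View pics/c1.png

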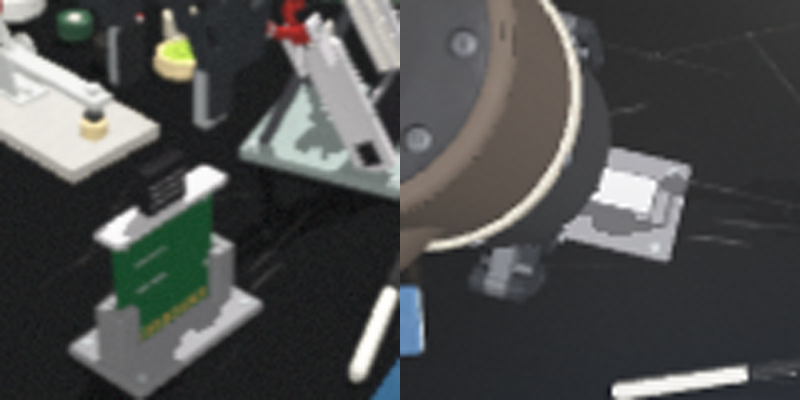

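The fingers straddle the grip in line with it (side crop: finger tips mid (162,105), grip (162,185)). Descending and gripping.

Call:
{"op": "jog_arm", "data": {
  "commands": [
    [[13,0,-2,0,0,0,0.7],[13,0,0,0,0,0,0.7],[13,0,0,0,0,0,0.7],[13,0,0,0,0,0,0.7],[10,0,0,0,0,0,0.7],[0,0,0,0,0,0,0.7]]
  ]
}}

```text
time: 6.35
eef_pos: [0.4894, 0.2061, 0.1018]
eef_rot: [1.378, 1.096, -1.373]
ft_force: [-0.1, -0.8, -0.1]
width: 0.0599
```

Call:
{"op": "jog_arm", "data": {
  "commands": [
    [[-3,0,1,0,0,0,0.7],[0,0,0,0,0,0,0.0],[0,0,0,0,0,0,0.0],[0,0,0,0,0,0,0.0],[0,0,0,0,0,0,0.0],[0,0,0,0,0,0,0.0]]
  ]
}}

```text
time: 7.1
eef_pos: [0.4889, 0.2057, 0.1064]
eef_rot: [1.379, 1.098, -1.372]
ft_force: [-1.8, 1.3, 0.4]
width: 0.0106
```

```bash
cat >> h.py <<'E'
O=np.array([.4619,-.0623,.044]); YAW=5.2
def Rbay(): return R.from_euler('z',YAW,degrees=True)*R.from_euler('y',30,degrees=True)
def Tbay():
    m=Rbay().as_matrix(); return R.from_matrix(np.c_[-m[:,2],-m[:,0],m[:,1]])
L=.0984  # foot -> TCP
def B(x,y,z): return O+Rbay().apply([x,y,z])
def inbay():
    s=arm.state(); p=Rbay().inv().apply(np.array(s['eef_pos'])-O)*1000; e=(R.from_rotvec(s['eef_rot']).inv()*Tbay()).as_rotvec()
    print('TCP in bay mm',p.round(1),'foot z',round(p[2]-L*1000,1),'rot left(tool)',e.round(3),'F',s['ft_force'].round(1),'t',s['time'])
E
python3 - <<'E'
from h import *
q=down(-12.4)*R.from_rotvec([np.radians(162.4),0,0])
print((q.inv()*Tbay()).as_rotvec())
s=arm.state();p0=np.array(s['eef_pos'])
plan([(p0+[0,0,.17],0,5),((.50,.06,.28),np.radians(162.4/2),9)],0)
E
```

```text
[ 3.93052597e-16 -5.61503710e-17  5.23598776e-01]
[-34,-0,-0,0,0,0,0],[-34,-0,-0,0,0,0,0],[-34,-0,-0,0,0,0,0],[-34,-0,-0,0,0,0,0],[-34,-0,-0,0,0,0,0],[-0,5,15,0.157,0,0,0],[-0,7,15,0.157,0,0,0],[-0,9,13,0.157,0,0,0],[-0,11,12,0.157,0,0,0],[-0,13,10,0.157,0,0,0],[-0,14,8,0.157,0,0,0],[-0,15,5,0.157,0,0,0],[-0,16,3,0.157,0,0,0],[-0,16,0,0.157,0,0,0],
end [0.5  0.06 0.28] [-2.18138534  0.07386645  2.18098093] steps max 34.0
```

Call:
{"op": "jog_arm", "data": {
  "commands": [
    [[-15,0,0,0,0,0,0],[-34,0,0,0,0,0,0],[-34,0,0,0,0,0,0],[-34,0,0,0,0,0,0],[-34,0,0,0,0,0,0],[-20,0,0,0,0,0,0],[0,5,15,0.157,0,0,0],[0,7,15,0.157,0,0,0],[0,9,13,0.157,0,0,0],[0,11,12,0.157,0,0,0],[0,13,10,0.157,0,0,0],[0,14,8,0.157,0,0,0],[0,15,5,0.157,0,0,0],[0,16,3,0.157,0,0,0],[0,16,0,0.157,0,0,0]]
  ]
}}

```text
time: 8.98
eef_pos: [0.4987, 0.0527, 0.2981]
eef_rot: [-2.176, 0.114, 2.139]
ft_force: [-0.3, -0.6, -0.8]
width: 0.0109
```

```bash
python3 - <<'E'
from h import *
s=arm.state();print(s['eef_pos'],s['width'],s['joint_pos']); inbay()
y=np.degrees(np.arctan2(*R.from_rotvec(s['eef_rot']).as_matrix()[[1,0],1]))%360
q=R.from_rotvec([0,0,0]); d=np.radians(y-185.2); print(y)
plan([(B(0,0,.255),[d,0,0],9),(B(0,0,.225),Tbay(),6)],0)
E
```

```text
[0.49871797 0.05274828 0.29807754] 0.010923270895201887 [ 4.98399576e-01  1.76899740e-02 -2.64598838e-01  7.46446248e-04
 -1.26886920e+00  9.56433973e-01]
TCP in bay mm [-86.3 111.2 243.6] foot z 145.2 rot left(tool) [ 1.33  -0.363  0.459] F [-0.3 -0.6 -0.8] t 8.975
263.37320088428305
[4,10,-11,0.152,0,0,0],[4,8,-13,0.152,0,0,0],[4,6,-14,0.152,0,0,0],[4,4,-15,0.152,0,0,0],[4,2,-15,0.152,0,0,0],[4,-0,-15,0.152,0,0,0],[4,-3,-15,0.152,0,0,0],[4,-5,-14,0.152,0,0,0],[4,-7,-14,0.152,0,0,0],[4.3,2.6,-0,0,0.001,0.09,0],[4.5,2.2,-0,0,0.001,0.09,0],[4.7,1.8,-0,0,0.001,0.09,0],[4.8,1.3,-0,0,0.001,0.09,0],[4.9,0.9,-0,0,0.001,0.09,0],[5,0.5,-0,0,0.001,0.09,0],
end [ 0.57393699 -0.05210383  0.23885572] [-0.99866129  1.56156313  1.64564761] steps max 16.15549442140351
```

Call:
{"op": "jog_arm", "data": {
  "commands": [
    [[4,10,-11,0.152,0,0,0],[4,8,-13,0.152,0,0,0],[4,6,-14,0.152,0,0,0],[4,4,-15,0.152,0,0,0],[4,2,-15,0.152,0,0,0],[4,0,-15,0.152,0,0,0],[4,-3,-15,0.152,0,0,0],[4,-5,-14,0.152,0,0,0],[4,-7,-14,0.152,0,0,0],[4.3,2.6,0,0,0,0.09,0],[4.5,2.2,0,0,0,0.09,0],[4.7,1.8,0,0,0,0.09,0],[4.8,1.3,0,0,0,0.09,0],[4.9,0.9,0,0,0,0.09,0],[5,0.5,0,0,0,0.09,0]]
  ]
}}

```text
time: 10.85
eef_pos: [0.5775, -0.0624, 0.255]
eef_rot: [-0.947, 1.566, 1.604]
ft_force: [0.6, 0.2, -0.4]
width: 0.0108
```

```bash
python3 - <<'E'
from h import *
s=arm.state();print(s['eef_pos'],s['width'],s['joint_pos']); inbay()
plan([(B(0,0,.205),Tbay(),3)],0)
E
```

```text
[ 0.57753544 -0.06239079  0.25499582] 0.01083372787205155 [ 0.17734463  0.5181689   0.23933388 -0.07695939 -1.80254827 -0.14113283]
TCP in bay mm [ -5.8 -10.6 240.3] foot z 141.9 rot left(tool) [-0.048  0.033  0.008] F [ 0.6  0.2 -0.4] t 10.85
[12,-2,3,-0.016,0.011,0.003,0],[12,-2,3,-0.016,0.011,0.003,0],[12,-2,3,-0.016,0.011,0.003,0],
end [ 0.56397815 -0.05301016  0.22153521] [-0.99866129  1.56156313  1.64564761] steps max 12.529964086141668
```

Call:
{"op": "jog_arm", "data": {
  "commands": [
    [[12,-2,4,-0.016,0.011,0.003,0],[12,-2,4,-0.016,0.011,0.003,0],[12,-2,3,-0.016,0.011,0.003,0],[0,0,0,0,0,0,0],[0,0,0,0,0,0,0]]
  ]
}}

```text
time: 11.48
eef_pos: [0.5639, -0.0516, 0.2197]
eef_rot: [-1.005, 1.56, 1.647]
ft_force: [0.7, -0.8, -0.2]
width: 0.0109
```

```bash
cat > look.py <<'E'
from h import *
import sys
np.set_printoptions(precision=4,suppress=True)
inbay(); k=sys.argv[1]
snap('side',f's{k}.png');snap('top',f't{k}.png')
s=cv2.imread(f'pics/s{k}.png')[80:230,235:335];t=cv2.imread(f'pics/t{k}.png')[150:250,245:365]
f=lambda i,k:cv2.resize(i,None,fx=k,fy=k,interpolation=cv2.INTER_CUBIC)
a=f(s,4);b=f(t,3.3);o=np.zeros((600,800,3),np.uint8);o[:600,:400]=a;o[:b.shape[0],403:403+b.shape[1]]=b[:,:397];cv2.imwrite(f'pics/c{k}.png',o)
E
python3 look.py 2; python3 - <<'E'
from h import *
for t in ['card_grip','card_panel','card_foot','card_face','slot_mouth']:
    for n in('side','top'):
        print(t,n,[(np.round(m['uv'],1).tolist(),round(m['confidence'],2)) for m in vision.mark_of(n,t)[:3]])
s=arm.state();p=np.array(s['eef_pos']);q=R.from_rotvec(s['eef_rot']);M=q.as_matrix()
# predicted card points: card z=-tx, x=-ty, y=tz
F=p+M[:,0]*L
C=np.c_[-M[:,1],M[:,2],-M[:,0]]
for nm,v in dict(foot=[0,0,0],footL=[0,.042,0],footR=[0,-.042,0],panL=[0,.048,.093],panR=[0,-.048,.093],grip=[0,0,.108]).items():
    P=F+C@np.array(v); print(nm,P.round(4),*[proj(n,P)[0].round(1) for n in('side','top')])
E
```

```text
TCP in bay mm [  0.9   1.4 203.4] foot z 105.0 rot left(tool) [ 0.003 -0.003  0.002] F [ 0.7 -0.8 -0.2] t 11.475
card_grip side [([167.0, 297.4], 0.79), ([254.2, 102.8], 0.59)]
card_grip top [([308.8, 149.1], 0.66), ([114.7, 190.4], 0.61)]
card_panel side [([166.3, 297.0], 0.97), ([259.8, 107.7], 0.63)]
card_panel top [([117.0, 186.5], 0.95), ([305.9, 158.4], 0.91), ([298.8, 182.7], 0.44)]
card_foot side [([274.1, 142.1], 0.92), ([178.5, 280.3], 0.65), ([254.4, 104.2], 0.21)]
card_foot top [([299.4, 183.2], 0.8), ([138.8, 179.8], 0.63)]
card_face side [([272.7, 125.9], 0.85), ([173.2, 284.0], 0.67), ([256.4, 109.1], 0.21)]
card_face top [([127.5, 185.0], 0.91), ([304.8, 174.3], 0.65)]
slot_mouth side [([281.2, 149.9], 0.59), ([294.7, 244.0], 0.33), ([257.9, 156.7], 0.25)]
slot_mouth top [([296.2, 190.6], 0.57)]
foot [ 0.5148 -0.0565  0.1335] [275. 142.] [298.7 183.8]
footL [ 0.5108 -0.0147  0.1335] [268.9 149.1] [280.  185.3]
footR [ 0.5188 -0.0983  0.1336] [280.8 135.3] [317.2 182.3]
panL [ 0.5565 -0.0042  0.214 ] [250.5 115.3] [279.3 159. ]
panR [ 0.5656 -0.0998  0.2141] [265.7 101.7] [325.8 155.5]
grip [ 0.5686 -0.0513  0.2271] [255.6 102.7] [303.3 152.5]
```

View pics/c2.png

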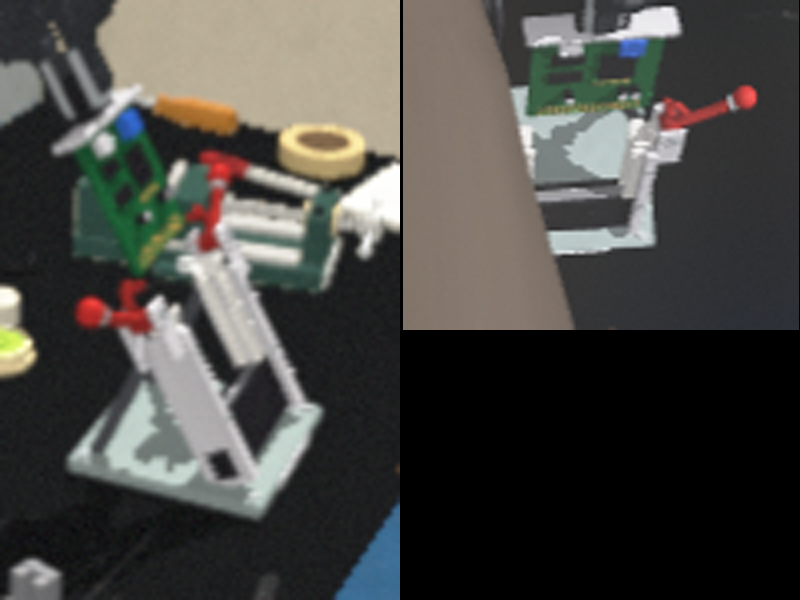

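The component face is toward the robot and the card is above the slot. I'll overlay model predictions to settle the lateral offset between card and bay.

```bash
cat > ov.py <<'E'
from h import *
def panel(img,n,P,x,y,w,h,k):
    c=cv2.resize(img[y:y+h,x:x+w],None,fx=k,fy=k,interpolation=cv2.INTER_CUBIC)
    for u in proj(n,P):
        cv2.drawMarker(c,tuple(int(v) for v in ((u-[x,y]+.5)*k)),(255,0,255),cv2.MARKER_CROSS,9,1)
    return c
bayP=[B(x,s*y,z) for s in(1,-1) for x,y,z in [(-.013,.05,.097),(-.013,.068,.097),(.013,.05,.097),(.013,.068,.097),(0,.1113,.1099),(0,.042,.084)]]
def cardP():
    s=arm.state();p=np.array(s['eef_pos']);M=R.from_rotvec(s['eef_rot']).as_matrix();F=p+M[:,0]*L;C=np.c_[-M[:,1],M[:,2],-M[:,0]]
    return [F+C@np.array(v) for v in [(0,.042,0),(0,-.042,0),(-.01,.048,.093),(-.01,-.048,.093),(.01,.048,.093),(.01,-.048,.093),(0,.042,.088),(0,-.042,.088)]]
if __name__=='__main__':
    t0,s0,t2,s2=[cv2.imread(f'pics/{k}.png') for k in('t0','s0','t2','s2')]
    o=np.zeros((600,800,3),np.uint8)
    o[:300,:400]=panel(t0,'top',bayP,248,172,108,81,3.71)[:300,:400]
    o[:300,400:]=panel(s0,'side',bayP,245,110,80,60,5)
    o[300:,:400]=panel(t2,'top',cardP(),270,145,80,60,5)
    o[300:,400:]=panel(s2,'side',cardP(),235,95,80,60,5)
    cv2.imwrite('pics/c3.png',o)
E
python3 ov.py
```

```text
(no output)
```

View pics/c3.png

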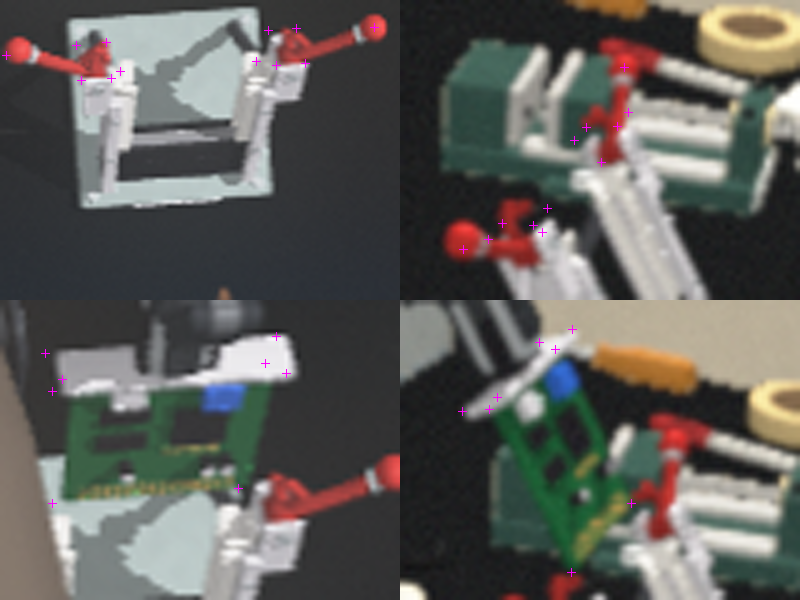

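```bash
python3 - <<'E'
import cv2,numpy as np
s=cv2.imread('pics/s0.png');t=cv2.imread('pics/t0.png')
f=lambda im,x,y,w,h,k:cv2.resize(im[y:y+h,x:x+w],None,fx=k,fy=k,interpolation=cv2.INTER_CUBIC)
o=np.zeros((600,800,3),np.uint8);o[:,:400]=f(s,252,130,50,75,8);o[:344,400:]=f(t,262,176,75,43,5.3334)[:344,:400]
cv2.imwrite('pics/c4.png',o)
E
```

```text
Traceback (most recent call last):
ValueError: could not broadcast input array from shape (229,400,3) into shape (344,400,3)
```

```bash
python3 - <<'E'
import cv2,numpy as np
s=cv2.imread('pics/s0.png');t=cv2.imread('pics/t0.png')
f=lambda im,x,y,w,h,k:cv2.resize(im[y:y+h,x:x+w],None,fx=k,fy=k,interpolation=cv2.INTER_CUBIC)
o=np.zeros((600,800,3),np.uint8);o[:,:400]=f(s,252,130,50,75,8);o[:344,400:]=f(t,262,176,50,43,8);o[:,:]
o[300:600,400:]=0
o[:300,400:]=f(t,262,180,40,30,10);o[300:,400:]=f(t,304,180,40,30,10)
cv2.imwrite('pics/c4.png',o)
E
```

```text
(no output)
```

View pics/c4.png

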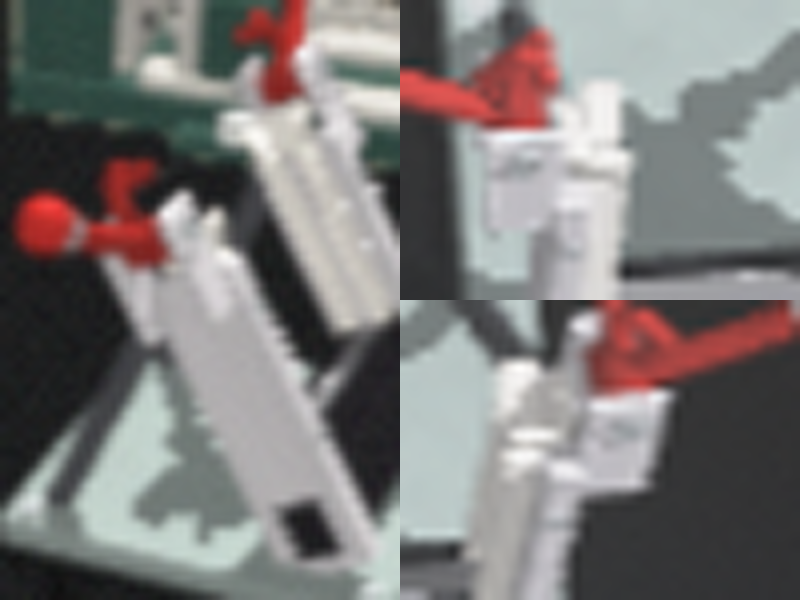

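```bash
cat > fit2.py <<'E'
from h import *
from scipy.optimize import least_squares
np.set_printoptions(precision=4,suppress=True)
un=lambda d,ox,oy,k:((d[0]+.5)/k-.5+ox,(d[1]+.5)/k-.5+oy)
def knob(s,q): a=1.1-q; return np.array([0,s*(.06+.004*np.cos(a)+.055*np.sin(a)),.0885+.055*np.cos(a)-.004*np.sin(a)])
pts=[('top',[-.013,.068,.097],(269.75,192.85)),('top',[-.013,.05,.097],(277.75,192.85)),('top',[-.013,-.05,.097],(322.55,189.25)),('top',[-.013,-.068,.097],(330.35,188.75)),
('side',[-.013,.05,.097],un((183,196),252,130,8)),('side',[-.013,-.068,.097],un((310,50),252,130,8)),('side',[.013,-.068,.097],un((250,58),252,130,8)),
('side',[0,.06,.0885],(270.5,161)),('top',[0,.06,.0885],(272.6,191.9)),('side',[0,-.06,.0885],(286.5,141.5)),('top',[0,-.06,.0885],(324.5,187.9)),('side',[0,0,.084],(280,149)),('top',[0,0,.084],(297,190))]
kn=[('top',1,(253.06,185.5)),('top',-1,(348.8,179.5)),('side',1,un((45,222),252,130,8)),('side',-1,(288.9,121.2))]
def Rb(y): return (R.from_euler('z',y)*R.from_euler('y',np.pi/6)).as_matrix()
def f(p):
    M=Rb(p[3])
    return np.hstack([proj(n,p[:3]+M@np.array(P))[0]-u for n,P,u in pts]+[proj(n,p[:3]+M@knob(s,p[4] if s>0 else p[5]))[0]-u for n,s,u in kn])
r=least_squares(f,[.46,-.05,.04,.09,.1,.1],loss='soft_l1'); print(r.x,np.degrees(r.x[3])); print(f(r.x).reshape(-1,2).round(1).tolist())
# card from c3 readings
u=lambda d,n:un((d[0]-(400 if n=='side' else 0),d[1]-300),*((235,95) if n=='side' else (270,145)),5)
s=arm.state();p=np.array(s['eef_pos']);M=R.from_rotvec(s['eef_rot']).as_matrix();C=np.c_[-M[:,1],M[:,2],-M[:,0]];F=p+M[:,0]*L
cp=[('top',[0,.042,0],(65,499)),('top',[0,-.042,0],(249,487)),('side',[0,.042,0],(572,562)),('side',[0,-.042,0],(632,497)),
('top',[-.01,.048,.093],(63,393)),('top',[-.01,-.048,.093],(296,373)),('top',[.01,.048,.093],(57,352)),('top',[.01,-.048,.093],(290,335)),('side',[-.01,.048,.093],(495,413)),('side',[.01,.048,.093],(468,413)),('side',[.01,-.048,.093],(578,338))]
def g(c):
    D=C@R.from_rotvec(c[3:]).as_matrix(); return np.hstack([proj(n,F+C@c[:3]+D@np.array(P))[0]-u(d,n) for n,P,d in cp])
r2=least_squares(g,np.zeros(6),loss='soft_l1');print('card offset in card axes',r2.x[:3]*1000,r2.x[3:]);print(g(r2.x).reshape(-1,2).round(1).tolist())
E
python3 fit2.py
```

```text
[ 0.4607 -0.0643  0.0366  0.0906  0.1904  0.0877] 5.190839125697531
[[0.3, 1.1], [0.3, 0.5], [-0.4, 0.7], [-0.4, 0.6], [0.3, -0.2], [0.5, -1.3], [-0.5, 0.5], [-0.3, -0.8], [0.2, -0.8], [0.4, -1.5], [0.3, -0.8], [-0.3, 2.2], [1.8, 0.2], [-0.5, -0.7], [-1.1, -0.6], [-0.1, 0.1], [-0.0, 3.1]]
card offset in card axes [ 2.1654 -6.918  -1.1822] [-0.0239 -0.02   -0.0334]
[[0.2, -0.1], [0.8, -0.2], [0.1, 2.1], [0.5, 0.4], [-0.3, -0.5], [0.1, 0.5], [-0.1, -0.0], [-0.3, 0.4], [0.9, -2.6], [-0.5, -0.2], [-6.6, -0.0]]
```

```bash
python3 - <<'E'
from h import *
o=np.array([.4607,-.0643,.0366])-Rbay().apply([.001,-.0053,0]); print(o)
s=open('h.py').read().replace('O=np.array([.4619,-.0623,.044])','O=np.array(%s)'%o.round(4).tolist()); open('h.py','w').write(s)
E
python3 - <<'E'
from h import *
inbay(); plan([(B(0,0,.091+L),Tbay(),3)],0)
E
```

```text
[ 0.45935719 -0.0591003   0.0371    ]
TCP in bay mm [-2.000e-01 -2.100e+00  2.096e+02] foot z 111.2 rot left(tool) [ 0.003 -0.003 -0.   ] F [-0.6 -0.2 -0.5] t 12.075
[7,-0,1,0.001,-0.001,-0,0],[7,-0,1,0.001,-0.001,-0,0],[7,-0,1,0.001,-0.001,-0,0],
end [ 0.55371025 -0.05051709  0.20112521] [-0.99866129  1.56156313  1.64564761] steps max 7.0710678118654755
```

Call:
{"op": "jog_arm", "data": {
  "commands": [
    [[7,0,1,0.001,-0.001,0,0],[7,0,1,0.001,-0.001,0,0],[7,0,0.5,0,0,0,0],[0,0,0,0,0,0,0]]
  ]
}}

```text
time: 12.58
eef_pos: [0.5519, -0.05, 0.1987]
eef_rot: [-0.999, 1.563, 1.647]
ft_force: [0.5, 0.6, -0.6]
width: 0.0109
```

```bash
cat > look2.py <<'E'
from h import *
import sys
k=sys.argv[1]; inbay()
snap('side',f's{k}.png');snap('top',f't{k}.png')
s=cv2.imread(f'pics/s{k}.png');t=cv2.imread(f'pics/t{k}.png')
f=lambda im,x,y,w,h,k:cv2.resize(im[y:y+h,x:x+w],None,fx=k,fy=k,interpolation=cv2.INTER_CUBIC)
o=np.zeros((600,800,3),np.uint8);o[:,:400]=f(s,245,100,66,100,6.06)[:600,:400];o[:360,400:]=f(t,272,150,66,60,6.06)[:360,:400]
cv2.imwrite(f'pics/c{k}.png',o)
E
python3 look2.py 5
```

```text
TCP in bay mm [ -0.3   0.6 186.4] foot z 88.0 rot left(tool) [ 0.001 -0.001 -0.001] F [ 0.5  0.6 -0.6] t 12.575
```

View pics/c5.png

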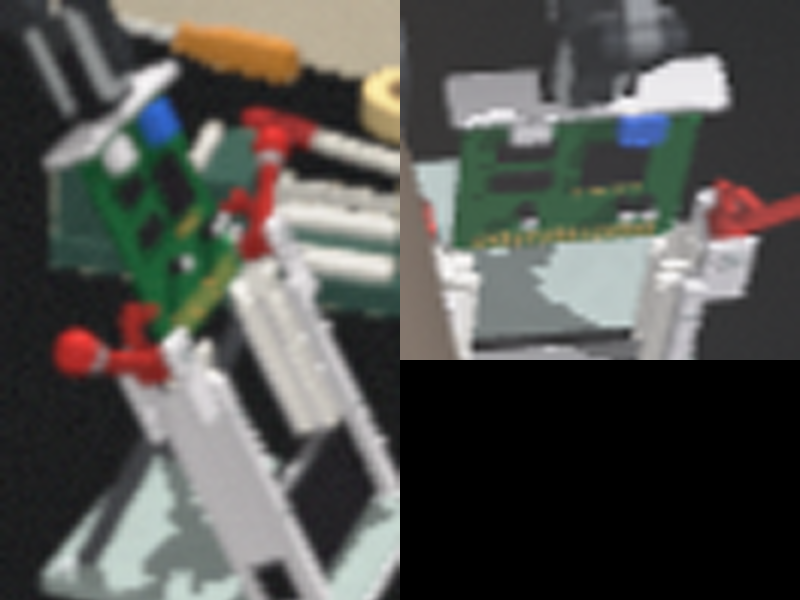

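The card sits centred above the guides: the board edges are at top-crop 453–672 (mid 562) and the guide inner edges at 478/648 (mid 563). I'll insert in small steps and watch the force.

Call:
{"op": "jog_arm", "data": {
  "commands": [
    [[5,0,0,0,0,0,0],[4,0,0,0,0,0,0],[4,0,0,0,0,0,0]]
  ]
}}

```text
time: 13.05
eef_pos: [0.5461, -0.0507, 0.1877]
eef_rot: [-1.001, 1.561, 1.646]
ft_force: [-0.2, -0.7, -1.3]
width: 0.0107
```

```bash
python3 -c "
from h import *
inbay();s=arm.state();M=R.from_rotvec(s['eef_rot']).as_matrix();print('tool F',M.T@s['ft_force'],'T',M.T@s['wrist_torque'])"
```

```text
TCP in bay mm [1.00e-01 5.00e-01 1.74e+02] foot z 75.6 rot left(tool) [ 0.001 -0.001  0.001] F [-0.2 -0.7 -1.3] t 13.05
tool F [ 1.21403087 -0.44602822 -0.69843422] T [ 0.03963468 -0.01731527 -1.67737113]
```

Call:
{"op": "jog_arm", "data": {
  "commands": [
    [[4,0,0,0,0,0,0],[4,0,0,0,0,0,0],[4,0,0,0,0,0,0]]
  ]
}}

```text
time: 13.42
eef_pos: [0.5393, -0.0523, 0.178]
eef_rot: [-1.001, 1.563, 1.645]
ft_force: [0.1, -0.3, 0.5]
width: 0.0112
```

```bash
cat > ff.py <<'E'
from h import *
np.set_printoptions(precision=2,suppress=True)
inbay();s=arm.state();M=R.from_rotvec(s['eef_rot']).as_matrix();print('tool F',M.T@s['ft_force'],'T',M.T@s['wrist_torque'],'w',s['width'])
E
python3 ff.py
```

```text
TCP in bay mm [ -1.   -0.5 162.1] foot z 63.7 rot left(tool) [ 0. -0. -0.] F [ 0.1 -0.3  0.5] t 13.425
tool F [-0.45  0.23 -0.31] T [ 0.03  0.25 -1.28] w 0.01116666523168029
```

Call:
{"op": "jog_arm", "data": {
  "commands": [
    [[4,-0.5,0.3,0,0,0,0],[5,0,0,0,0,0,0],[5,0,0,0,0,0,0],[5,0,0,0,0,0,0]]
  ]
}}

```text
time: 13.92
eef_pos: [0.5292, -0.0531, 0.16]
eef_rot: [-1.001, 1.564, 1.646]
ft_force: [-0.1, -1.0, 2.5]
width: 0.0104
```

```bash
python3 ff.py
```

```text
TCP in bay mm [ -0.8  -0.4 141.5] foot z 43.1 rot left(tool) [ 0. -0. -0.] F [-0.1 -1.   2.5] t 13.925
tool F [-2.07  1.47 -1.01] T [ 0.11  0.4  -0.98] w 0.010444023691503577
```

Call:
{"op": "jog_arm", "data": {
  "commands": [
    [[5,0,0,0,0,0,0],[5,0,0,0,0,0,0],[5,0,0,0,0,0,0],[5,0,0,0,0,0,0]]
  ]
}}

```text
time: 14.42
eef_pos: [0.5185, -0.0541, 0.1413]
eef_rot: [-1.001, 1.564, 1.646]
ft_force: [-0.4, -0.7, 2.2]
width: 0.0112
```

```bash
python3 ff.py
```

```text
TCP in bay mm [ -0.7  -0.3 119.9] foot z 21.5 rot left(tool) [ 0. -0. -0.] F [-0.4 -0.7  2.2] t 14.425
tool F [-1.66  1.5  -0.69] T [ 0.06  0.3  -0.97] w 0.011249528768345925
```

Call:
{"op": "jog_arm", "data": {
  "commands": [
    [[4,0,0,0,0,0,0],[3,0,0,0,0,0,0],[3,0,0,0,0,0,0]]
  ]
}}

```text
time: 14.8
eef_pos: [0.5131, -0.0545, 0.132]
eef_rot: [-1.0, 1.564, 1.646]
ft_force: [-1.1, -0.3, 0.8]
width: 0.0109
```

```bash
python3 ff.py
```

```text
TCP in bay mm [ -0.8  -0.3 109.1] foot z 10.7 rot left(tool) [ 0. -0. -0.] F [-1.1 -0.3  0.8] t 14.8
tool F [-0.13  1.39 -0.2 ] T [ 0.06  0.31 -1.04] w 0.010873899735301014
```

Call:
{"op": "jog_arm", "data": {
  "commands": [
    [[2,0,0,0,0,0,0],[2,0,0,0,0,0,0]]
  ]
}}

```text
time: 15.05
eef_pos: [0.5111, -0.0548, 0.1285]
eef_rot: [-1.001, 1.564, 1.646]
ft_force: [-0.8, 0.0, 2.7]
width: 0.0105
```

```bash
python3 ff.py
```

```text
TCP in bay mm [ -0.8  -0.4 105.1] foot z 6.7 rot left(tool) [ 0. -0. -0.] F [-0.8  0.   2.7] t 15.05
tool F [-1.99  2.05  0.11] T [ 0.03  0.13 -0.74] w 0.010514689820603851
```

Call:
{"op": "jog_arm", "data": {
  "commands": [
    [[2,0,0,0,0,0,0],[2,0,0,0,0,0,0]]
  ]
}}

```text
time: 15.3
eef_pos: [0.5092, -0.0549, 0.1252]
eef_rot: [-1.001, 1.563, 1.646]
ft_force: [0.1, 0.0, 3.7]
width: 0.0108
```

```bash
python3 ff.py; python3 look2.py 6
```

```text
TCP in bay mm [ -0.8  -0.4 101.3] foot z 2.9 rot left(tool) [ 0. -0. -0.] F [0.1 0.  3.7] t 15.3
tool F [-3.23  1.76  0.  ] T [ 0.1   0.02 -0.65] w 0.010772756744179823
TCP in bay mm [ -0.8  -0.4 101.3] foot z 2.9 rot left(tool) [ 0.    -0.003 -0.   ] F [0.1 0.  3.7] t 15.3
```

View pics/c6.png

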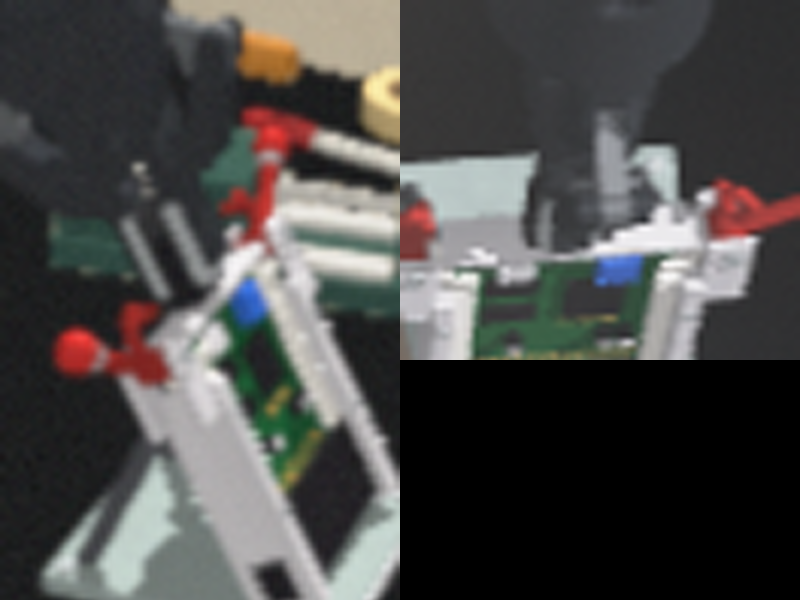

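The card is seated in both guides, with its gold edge at the lower end of the guides. I'll push a little further to find the stop.

Call:
{"op": "jog_arm", "data": {
  "commands": [
    [[2,0,0,0,0,0,0],[2,0,0,0,0,0,0]]
  ]
}}

```text
time: 15.65
eef_pos: [0.5094, -0.0551, 0.1244]
eef_rot: [-1.006, 1.561, 1.643]
ft_force: [2.3, 1.0, 14.0]
width: 0.0113
```

```bash
python3 ff.py
```

```text
TCP in bay mm [ -0.2  -0.6 100.7] foot z 2.3 rot left(tool) [ 0.   -0.01  0.  ] F [ 2.3  1.  14. ] t 15.65
tool F [-13.33   4.9    0.75] T [ 0.05 -0.62  0.47] w 0.0112799392037503
```

Hard stop found at a TCP bay z of about 100.7. Releasing and retreating along the slot.

Call:
{"op": "jog_arm", "data": {
  "commands": [
    [[-1,0,0,0,0,0,0],[0,0,0,0,0,0,0.5],[0,0,0,0,0,0,0.5],[0,0,0,0,0,0,0.5],[-5,0,0,0,0,0,0.5],[-20,0,0,0,0,0,0.6],[-25,0,0,0,0,0,0.6],[-25,0,0,0,0,0,0.6],[0,0,0,0,0,0,0.6]]
  ]
}}

```text
time: 16.77
eef_pos: [0.5489, -0.0508, 0.1918]
eef_rot: [-1.006, 1.56, 1.643]
ft_force: [-0.1, 0.0, -0.7]
width: 0.051
```

```bash
python3 ff.py; python3 - <<'E'
from h import *
plan([(B(-.0005,.104,.178),Tbay(),5),(B(-.0005,.104,.150),Tbay(),2)],.6)
E
```

```text
TCP in bay mm [  0.4   0.2 178.9] foot z 80.5 rot left(tool) [ 0.   -0.    0.01] F [-0.1  0.  -0.7] t 16.775
tool F [ 0.66 -0.25  0.04] T [-0.03  0.03 -1.59] w 0.05102551555413912
[0,0,21,0,-0.001,0.001,0.6],[0,0,21,0,-0.001,0.001,0.6],[0,0,21,0,-0.001,0.001,0.6],[0,0,21,0,-0.001,0.001,0.6],[0,0,21,0,-0.001,0.001,0.6],[14,0,0,0,-0,0,0.6],[14,0,0,0,-0,0,0.6],
end [0.52423431 0.05123018 0.16725381] [-0.99866129  1.56156313  1.64564761] steps max 21.0
```

Call:
{"op": "jog_arm", "data": {
  "commands": [
    [[0,0,21,0,0,0.003,0.6],[0,0,21,0,0,0.003,0.6],[0,0,21,0,0,0.003,0.6],[0,0,21,0,0,0,0.6],[0,0,21,0,0,0,0.6],[14,0,0,0,0,0,0.6],[14,0,0,0,0,0,0.6],[0,0,0,0,0,0,0.6]]
  ]
}}

```text
time: 17.77
eef_pos: [0.5213, 0.0609, 0.1641]
eef_rot: [-0.999, 1.569, 1.653]
ft_force: [1.0, -0.7, -0.5]
width: 0.0515
```

```bash
python3 ff.py; python3 look2.py 7; python3 - <<'E'
from h import *
for t in ['lever_left_tip','lever_right_tip','card_panel','card_foot']:
    for n in('side','top'):
        print(t,n,[(np.round(m['uv'],1).tolist(),round(m['confidence'],2)) for m in vision.mark_of(n,t)[:3]])
# red blob centroids near left knob
for n,k,(x0,y0,x1,y1) in (('side','s7',(245,145,262,172)),):
    im=cv2.imread(f'pics/{k}.png').astype(int); m=((im[:,:,2]>120)&(im[:,:,1]<80))[y0:y1,x0:x1]; ys,xs=np.nonzero(m); print('blob',xs.mean()+x0,ys.mean()+y0,m.sum())
p=B(-.0005,.104,.1214); print('pred knob',p,[proj(n,p)[0] for n in('side','top')])
plan([(B(-.0005,.104,.1094),Tbay(),4)],.6)
E
```

```text
TCP in bay mm [ -0.7 113.9 146.2] foot z 47.8 rot left(tool) [ 0.   -0.01 -0.01] F [ 1.  -0.7 -0.5] t 17.775
tool F [-0.08 -1.06 -0.76] T [-0.01 -0.   -1.65] w 0.05152254734047705
TCP in bay mm [ -0.7 113.9 146.2] foot z 47.8 rot left(tool) [ 0.003 -0.005 -0.009] F [ 1.  -0.7 -0.5] t 17.775
lever_left_tip side [([257.2, 157.7], 0.43)]
lever_left_tip top [([249.2, 182.9], 0.62)]
lever_right_tip side [([290.9, 122.6], 0.59)]
lever_right_tip top [([350.7, 181.8], 0.65)]
card_panel side [([276.2, 145.1], 0.75), ([167.3, 298.8], 0.59)]
card_panel top [([299.2, 185.7], 0.72), ([301.6, 182.1], 0.16)]
card_foot side [([177.5, 280.5], 0.69)]
card_foot top [([295.7, 207.3], 0.56), ([350.8, 181.8], 0.39)]
blob 257.3170731707317 157.14634146341464 41
pred knob [0.50999316 0.04993413 0.14248548] [array([256.56128097, 157.00911115]), array([251.08453827, 184.83387498])]
[10,0,-2,0.001,-0.001,-0.002,0.6],[10,0,-2,0.001,-0.001,-0.002,0.6],[10,0,-2,0.001,-0.001,-0.002,0.6],[10,0,-3,0.001,-0.001,-0.002,0.6],
end [0.50401786 0.04939033 0.13209318] [-0.99866129  1.56156313  1.64564761] steps max 10.44030650891055
```

View pics/c7.png

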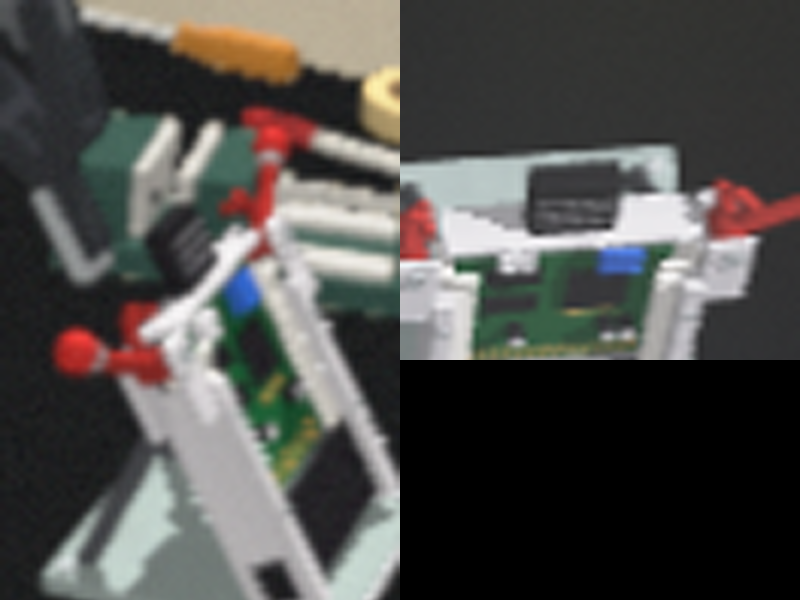

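The card stays in the guides. The left knob's predicted pixel (256.6,157.0) matches the red blob (257.3,157.1). Correcting y and descending.

Call:
{"op": "jog_arm", "data": {
  "commands": [
    [[5,0,-5,0,0,-0.005,0.6],[10,0,-5,0,0,0,0.6],[10,0,0,0,0,0,0.6],[8,0,0,0,0,0,0.6],[0,0,0,0,0,0,0.6]]
  ]
}}

```text
time: 18.9
eef_pos: [0.5053, 0.0485, 0.1342]
eef_rot: [-1.003, 1.564, 1.649]
ft_force: [0.1, -0.1, 0.5]
width: 0.0513
```

```bash
python3 ff.py
```

```text
TCP in bay mm [ -0.5 103.  111.8] foot z 13.4 rot left(tool) [ 0. -0. -0.] F [ 0.1 -0.1  0.5] t 18.9
tool F [-0.49  0.18 -0.11] T [-0.01  0.07 -1.59] w 0.051255497788430415
```

Call:
{"op": "jog_arm", "data": {
  "commands": [
    [[3,0,0,0,0,0,0.6],[0,0,0,0,0,0,0],[0,0,0,0,0,0,0],[0,0,0,0,0,0,0],[0,0,0,0,0,0,0]]
  ]
}}

```text
time: 19.52
eef_pos: [0.5038, 0.0487, 0.132]
eef_rot: [-1.003, 1.563, 1.649]
ft_force: [-1.6, -0.5, -0.0]
width: 0.0124
```

```bash
python3 ff.py
```

```text
TCP in bay mm [ -0.7 103.3 109.2] foot z 10.8 rot left(tool) [ 0. -0. -0.] F [-1.6 -0.5 -0. ] t 19.525
tool F [ 0.87  1.44 -0.31] T [-0.07 -0.01 -1.43] w 0.012397458265813524
```

Call:
{"op": "jog_arm", "data": {
  "commands": [
    [[0,0,0,0,0,0,0.5],[0,0,0,0,0,0,0.5],[7,0,0,0,0,0,0.5],[0,0,0,0,0,0,0],[0,0,0,0,0,0,0],[0,0,0,0,0,0,0],[0,0,0,0,0,0,0]]
  ]
}}

```text
time: 20.4
eef_pos: [0.5001, 0.0485, 0.1257]
eef_rot: [-1.003, 1.563, 1.649]
ft_force: [-2.2, -0.5, -0.0]
width: 0.0123
```

```bash
python3 ff.py
```

```text
TCP in bay mm [ -0.7 103.4 101.9] foot z 3.5 rot left(tool) [ 0. -0. -0.] F [-2.2 -0.5 -0. ] t 20.4
tool F [ 1.12  1.93 -0.31] T [-0.05 -0.08 -1.24] w 0.012282643389862787
```

Same width, so the knob is held. Leading the left lever round the arc now.

Call:
{"op": "jog_arm", "data": {
  "commands": [
    [[-3.5,0,-2.7,0,0,0,0],[-3.4,0,-2.8,0,0,0,0],[-2.8,0,-3,0,0,0,0],[-2.8,0,-3,0,0,0,0],[-2.4,0,-3.4,0,0,0,0],[-2.3,0,-3.5,0,0,0,0]]
  ]
}}

```text
time: 21.15
eef_pos: [0.51, 0.0331, 0.1404]
eef_rot: [-0.998, 1.559, 1.653]
ft_force: [-1.3, 8.2, 3.3]
width: 0.0124
```

```bash
python3 ff.py
```

```text
TCP in bay mm [ -0.8  87.3 118.9] foot z 20.5 rot left(tool) [ 0.01  0.   -0.  ] F [-1.3  8.2  3.3] t 21.15
tool F [-2.57  2.15  8.33] T [ 0.06 -3.49 -0.65] w 0.012391708706948133
```

Call:
{"op": "jog_arm", "data": {
  "commands": [
    [[-1.8,0,-4.2,0,-0.02,0,0],[-1.8,0,-4.2,0,-0.02,0,0],[-1.3,0,-4.2,0,-0.02,0,0],[-1.2,0,-4.2,0,-0.02,0,0],[-0.8,0,-4.2,0,-0.02,0,0]]
  ]
}}

```text
time: 21.78
eef_pos: [0.5164, 0.012, 0.148]
eef_rot: [-0.9, 1.487, 1.678]
ft_force: [-1.2, 3.6, -0.6]
width: 0.0118
```

```bash
python3 ff.py
```

```text
TCP in bay mm [ -0.7  65.6 127.6] foot z 29.2 rot left(tool) [ 0.01  0.11 -0.  ] F [-1.2  3.6 -0.6] t 21.775
tool F [1.35 0.41 3.53] T [-0.49 -0.81 -1.48] w 0.011790145745428218
```

Call:
{"op": "jog_arm", "data": {
  "commands": [
    [[0,0,-4,0,0,0,0],[0,0,-4,0,0,0,0]]
  ]
}}

```text
time: 22.02
eef_pos: [0.5168, 0.0015, 0.1471]
eef_rot: [-0.899, 1.49, 1.676]
ft_force: [-0.9, 0.5, -0.2]
width: -0.0002
```

```bash
python3 ff.py
```

```text
TCP in bay mm [ -0.8  55.2 126.6] foot z 28.2 rot left(tool) [ 0.01  0.1  -0.  ] F [-0.9  0.5 -0.2] t 22.025
tool F [0.68 0.61 0.47] T [-0.01  0.3  -1.62] w -0.00019052739551076573
```

Call:
{"op": "jog_arm", "data": {
  "commands": [
    [[-15,0,0,0,0,0,0],[-25,0,0,0,0,0,0],[-25,0,0,0,0.05,0,0],[0,0,0,0,0.05,0,0]]
  ]
}}

```text
time: 22.52
eef_pos: [0.554, -0.0037, 0.2087]
eef_rot: [-1.001, 1.556, 1.646]
ft_force: [-0.3, 0.4, -0.9]
width: 0.0001
```

```bash
cat > kq.py <<'E'
from h import *
import sys
k=sys.argv[1]; inbay()
im={'side':snap('side',f's{k}.png'),'top':snap('top',f't{k}.png')}
for t in ['lever_left_tip','lever_right_tip','card_panel']:
    for n in('side','top'): print(t,n,[(np.round(m['uv'],1).tolist(),round(m['confidence'],2)) for m in vision.mark_of(n,t)[:3]])
H=np.array([-.0005,-.002,.0023])
for q in (0,.1,.2,.4,.6,.8,.9,1.0,1.1):
    a=1.1-q; y=.06+.004*np.cos(a)+.055*np.sin(a); z=.0885+.055*np.cos(a)-.004*np.sin(a)
    print(q,*[proj(n,B(*(H+[0,s*y,z])))[0].round(1) for s in(1,-1) for n in('side','top')])
for n,(x0,y0,x1,y1) in (('side',(240,100,310,175)),('top',(235,165,365,205))):
    a=im[n].astype(int); m=((a[:,:,0]>110)&(a[:,:,1]<75)&(a[:,:,2]<75)).astype(np.uint8)[y0:y1,x0:x1]
    c=cv2.connectedComponentsWithStats(m); print(n,[(c[2][i][:5]+[x0,y0,0,0,0]).tolist() for i in range(1,c[0]) if c[2][i][4]>5])
E
python3 kq.py 8; python3 look2.py 8
```

```text
TCP in bay mm [1.000e-01 4.660e+01 1.982e+02] foot z 99.8 rot left(tool) [0.003 0.001 0.004] F [-0.3  0.4 -0.9] t 22.525
lever_left_tip side [([258.1, 146.2], 0.5)]
lever_left_tip top [([310.4, 135.4], 0.7), ([266.1, 176.3], 0.6), ([347.4, 181.3], 0.42)]
lever_right_tip side [([291.3, 120.8], 0.56)]
lever_right_tip top [([347.7, 182.1], 0.73), ([322.8, 189.3], 0.66)]
card_panel side [([166.5, 299.4], 0.98), ([276.6, 144.0], 0.85)]
card_panel top [([300.6, 184.1], 0.61), ([117.1, 186.4], 0.45)]
0 [257.5 161.5] [248.9 187.4] [289.5 125. ] [347.1 179.9]
0.1 [257.  159.1] [250. 186.] [288.4 123.7] [346.5 178.7]
0.2 [256.5 156.8] [251.3 184.7] [287.3 122.5] [345.7 177.6]
0.4 [256.1 152.2] [254.5 182.2] [285.1 120.6] [343.3 175.5]
0.6 [256.3 148. ] [258.5 180. ] [282.9 119.5] [340.  173.9]
0.8 [257.  144.3] [263.  178.3] [280.8 119.2] [336.  172.9]
0.9 [257.5 142.7] [265.4 177.7] [279.8 119.3] [333.8 172.6]
1.0 [258.2 141.3] [267.9 177.1] [278.9 119.6] [331.5 172.4]
1.1 [258.9 140.1] [270.5 176.8] [278.1 120.1] [329.1 172.4]
side [[285, 118, 12, 7, 56], [282, 127, 9, 10, 39], [254, 142, 8, 7, 40], [261, 149, 12, 14, 72]]
top [[261, 175, 5, 7, 16], [345, 176, 7, 7, 26], [323, 180, 21, 9, 95], [266, 184, 11, 9, 30]]
TCP in bay mm [ -0.7  46.7 194.6] foot z 96.2 rot left(tool) [ 0.003  0.004 -0.001] F [ 0.3 -0.3 -0.4] t 22.925
```

View pics/c8.png

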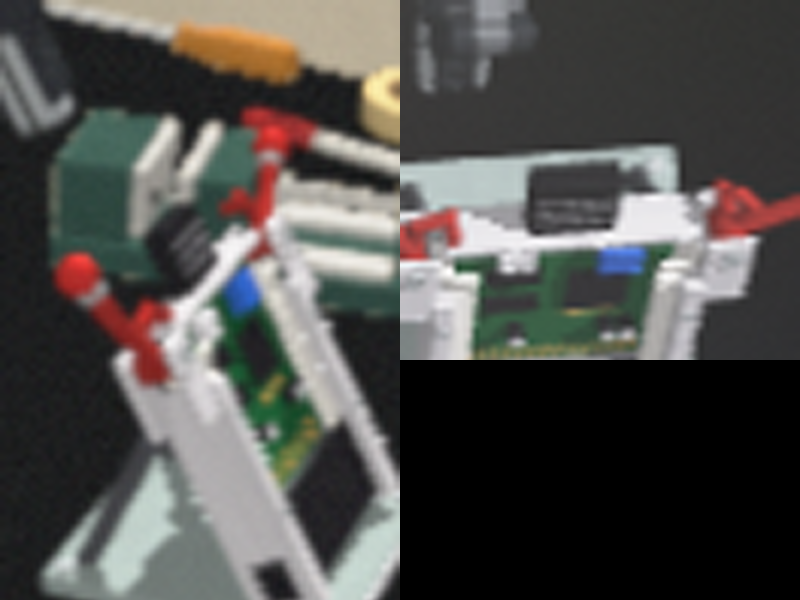

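The left knob slipped out of the pinch at about 0.78 rad (knob at side (258,145)). It is now nearly upright, so I'll push it the rest of the way from outside with shut fingers.

Call:
{"op": "jog_arm", "data": {
  "commands": [
    [[0,0,18,0,0,0,0],[0,0,18,0,0,0,0],[0,0,18,0,0,0,0],[0,0,10,0,0,0,0],[10,0,0,0,0,0,0],[15,0,0,0,0,0,0],[15,0,0,0,0,0,0],[15,0,0,0,0,0,0],[3,0,0,0,0,0,0]]
  ]
}}

```text
time: 24.15
eef_pos: [0.5129, 0.0609, 0.1517]
eef_rot: [-0.993, 1.56, 1.651]
ft_force: [0.2, -0.3, 0.5]
width: 0.0003
```

```bash
python3 ff.py
```

```text
TCP in bay mm [ -1.7 114.6 131.3] foot z 32.9 rot left(tool) [ 0.  0. -0.] F [ 0.2 -0.3  0.5] t 24.15
tool F [-0.47  0.11 -0.29] T [ 0.03  0.05 -1.56] w 0.00030517879986449373
```

Push toward −y, to y ≈ 84.

Call:
{"op": "jog_arm", "data": {
  "commands": [
    [[0,-1,-5,0,0,0,0],[0,0,-5,0,0,0,0],[0,0,-5,0,0,0,0],[0,0,-4,0,0,0,0],[0,0,-4,0,0,0,0]]
  ]
}}

```text
time: 24.78
eef_pos: [0.5176, 0.0371, 0.1521]
eef_rot: [-0.995, 1.557, 1.649]
ft_force: [0.1, 3.9, 1.8]
width: -0.0001
```

```bash
python3 ff.py
```

```text
TCP in bay mm [  0.3  90.6 133. ] foot z 34.6 rot left(tool) [ 0.    0.01 -0.  ] F [0.1 3.9 1.8] t 24.775
tool F [-1.75  0.45  3.87] T [ 0.01 -1.13 -1.4 ] w -8.369230632975878e-05
```

Call:
{"op": "jog_arm", "data": {
  "commands": [
    [[0,0,-3,0,0,0,0],[0,0,-3,0,0,0,0]]
  ]
}}

```text
time: 25.02
eef_pos: [0.5186, 0.0311, 0.1524]
eef_rot: [-0.995, 1.555, 1.649]
ft_force: [0.2, 3.3, 2.9]
width: -0.0003
```

```bash
python3 ff.py
```

```text
TCP in bay mm [  0.4  84.5 133.4] foot z 35.0 rot left(tool) [0.   0.01 0.  ] F [0.2 3.3 2.9] t 25.025
tool F [-2.71  0.96  3.28] T [-0.03 -1.01 -1.44] w -0.00025829725253697207
```

Call:
{"op": "jog_arm", "data": {
  "commands": [
    [[0,0,-3,0,0,0,0],[0,0,-2,0,0,0,0]]
  ]
}}

```text
time: 25.28
eef_pos: [0.519, 0.0258, 0.1524]
eef_rot: [-0.995, 1.555, 1.649]
ft_force: [0.1, 2.5, 2.2]
width: 0.0
```

```bash
python3 ff.py
```

```text
TCP in bay mm [  0.5  79.2 133.4] foot z 35.0 rot left(tool) [0.   0.01 0.  ] F [0.1 2.5 2.2] t 25.275
tool F [-2.04  0.81  2.54] T [-0.01 -0.97 -1.47] w 2.8443410101829684e-05
```

Call:
{"op": "jog_arm", "data": {
  "commands": [
    [[0,0,-2,0,0,0,0],[0,0,-2,0,0,0,0]]
  ]
}}

```text
time: 25.52
eef_pos: [0.5194, 0.0247, 0.1524]
eef_rot: [-0.993, 1.55, 1.651]
ft_force: [-1.3, 13.9, 6.2]
width: -0.0001
```

```bash
python3 ff.py; python3 kq.py 9 | tail -2
```

```text
TCP in bay mm [  0.7  78.  133.5] foot z 35.1 rot left(tool) [0.01 0.01 0.  ] F [-1.3 13.9  6.2] t 25.525
tool F [-5.2  3.  14. ] T [ 0.07 -5.   -0.56] w -9.397709103527674e-05
side [[285, 118, 12, 7, 56], [282, 127, 9, 12, 43], [261, 137, 3, 4, 9], [262, 145, 12, 18, 82]]
top [[345, 176, 7, 7, 26], [323, 180, 21, 9, 92], [271, 182, 8, 11, 40]]
```

The left lever hit its end stop (14 N at y=78). Backing off and going over to the right lever.

Call:
{"op": "jog_arm", "data": {
  "commands": [
    [[0,0,5,0,0,0,0],[-20,0,4,0,0,0,0],[-25,0,0,0,0,0,0],[-15,0,-10,0,0,0,0.6],[0,0,-25,0,0,0,0.6],[0,0,-25,0,0,0,0.6],[0,0,-25,0,0,0,0.6],[0,0,-25,0,0,0,0.6],[0,0,-25,0,0,0,0.6],[0,0,-25,0,0,0,0.6],[0,0,-20,0,0,0,0.6],[0,0,-10,0,0,0,0.6],[0,0,0,0,0,0,0.6]]
  ]
}}

```text
time: 27.55
eef_pos: [0.5608, -0.1725, 0.1992]
eef_rot: [-0.98, 1.565, 1.654]
ft_force: [0.3, 1.3, 0.7]
width: 0.0512
```

```bash
python3 ff.py; sed -i 's/-.002,.0023/-.005,.0023/' kq.py; python3 kq.py 10; python3 - <<'E'
from h import *
plan([(B(-.0005,-.1137,.140),Tbay(),4),(B(-.0005,-.1137,.101),Tbay(),4)],.6)
E
```

```text
TCP in bay mm [  -2.4 -122.1  185.7] foot z 87.3 rot left(tool) [-0.    0.01 -0.01] F [0.3 1.3 0.7] t 27.55
tool F [-0.79 -0.04  1.25] T [ 0.04 -0.04 -1.66] w 0.05115500745701099
TCP in bay mm [  -2.4 -122.1  185.7] foot z 87.3 rot left(tool) [-0.002  0.01  -0.012] F [0.3 1.3 0.7] t 27.55
lever_left_tip side []
lever_left_tip top [([135.7, 228.6], 0.65)]
lever_right_tip side [([260.4, 139.2], 0.73), ([293.3, 244.8], 0.49), ([286.5, 120.2], 0.39)]
lever_right_tip top []
card_panel side [([277.1, 145.3], 0.88), ([168.6, 297.1], 0.74), ([285.1, 139.9], 0.46)]
card_panel top [([114.6, 186.3], 0.9)]
0 [258.  160.9] [250.3 187.3] [289.9 124.6] [348.4 179.8]
0.1 [257.5 158.5] [251.4 185.9] [288.8 123.2] [347.8 178.6]
0.2 [257.1 156.2] [252.6 184.6] [287.7 122.1] [347.  177.5]
0.4 [256.6 151.6] [255.9 182.1] [285.5 120.2] [344.6 175.4]
0.6 [256.8 147.4] [259.8 179.9] [283.3 119.1] [341.3 173.8]
0.8 [257.5 143.8] [264.4 178.2] [281.2 118.7] [337.4 172.8]
0.9 [258.  142.2] [266.8 177.6] [280.2 118.9] [335.1 172.5]
1.0 [258.7 140.8] [269.3 177. ] [279.3 119.2] [332.8 172.3]
1.1 [259.4 139.6] [271.9 176.7] [278.5 119.7] [330.4 172.3]
side [[285, 118, 12, 7, 57], [282, 127, 9, 12, 44], [257, 137, 7, 7, 39], [261, 145, 13, 18, 85]]
top []
[12,-1,2,-0,0.002,-0.003,0.6],[12,-1,2,-0,0.002,-0.003,0.6],[12,-0,2,-0,0.002,-0.003,0.6],[12,-0,2,-0,0.002,-0.003,0.6],[10,0,0,-0,-0,0,0.6],[10,0,0,-0,-0,0,0.6],[10,0,0,-0,-0,0,0.6],[10,0,0,-0,-0,0,0.6],
end [ 0.51956586 -0.16779436  0.12481857] [-0.99866129  1.56156313  1.64564761] steps max 12.206555615733702
```

The left knob is at side (260,140), which matches 1.1 rad (shut). Pinching the right knob.

Call:
{"op": "jog_arm", "data": {
  "commands": [
    [[12,-1,3,0,0,-0.004,0.6],[12,-1,3,0,0,-0.004,0.6],[12,0,2,0,0,-0.003,0.6],[12,0,0,0,0,0,0.6],[12,0,0,0,0,0,0.6],[10,0,0,0,0,0,0.6],[8,0,0,0,0,0,0.6],[0,0,0,0,0,0,0.6]]
  ]
}}

```text
time: 28.95
eef_pos: [0.5196, -0.1648, 0.1257]
eef_rot: [-0.99, 1.556, 1.649]
ft_force: [0.6, -0.2, 0.4]
width: 0.0513
```

```bash
python3 ff.py
```

```text
TCP in bay mm [  -0.7 -110.8  101.9] foot z 3.5 rot left(tool) [ 0.    0.01 -0.  ] F [ 0.6 -0.2  0.4] t 28.95
tool F [-0.64 -0.35 -0.22] T [-0.    0.03 -1.61] w 0.051343425087133014
```

Call:
{"op": "jog_arm", "data": {
  "commands": [
    [[3,0,-3,0,0,0,0.6],[0,0,0,0,0,0,0],[0,0,0,0,0,0,0],[0,0,0,0,0,0,0],[0,0,0,0,0,0,0]]
  ]
}}

```text
time: 29.58
eef_pos: [0.5177, -0.1688, 0.1242]
eef_rot: [-0.989, 1.558, 1.649]
ft_force: [-0.5, -0.1, 0.0]
width: 0.0124
```

```bash
python3 ff.py
```

```text
TCP in bay mm [  -1.9 -114.5   99.5] foot z 1.1 rot left(tool) [-0.    0.01 -0.  ] F [-0.5 -0.1  0. ] t 29.575
tool F [ 0.2   0.42 -0.03] T [ 0.09  0.03 -1.24] w 0.012441165339838536
```

Call:
{"op": "jog_arm", "data": {
  "commands": [
    [[-3.8,0,1.8,0,0.02,0,0],[-3.6,0,2,0,0.02,0,0],[-3.2,0,2.4,0,0.03,0,0],[-3.2,0,2.4,0,0.03,0,0],[-2.8,0,2.8,0,0.03,0,0],[-2.8,0,2.8,0,0.03,0,0],[-2.3,0,3.2,0,0.03,0,0],[-2.3,0,3.2,0,0.03,0,0]]
  ]
}}

```text
time: 30.58
eef_pos: [0.5285, -0.1469, 0.1463]
eef_rot: [-1.226, 1.712, 1.575]
ft_force: [-2.0, -2.3, -5.6]
width: 0.0123
```

```bash
python3 ff.py
```

```text
TCP in bay mm [ -1.9 -93.7 125. ] foot z 26.6 rot left(tool) [-0.   -0.23 -0.  ] F [-2.  -2.3 -5.6] t 30.575
tool F [ 6.22 -0.94 -0.64] T [ 0.28 -0.03 -1.94] w 0.012299593697428573
```

Call:
{"op": "jog_arm", "data": {
  "commands": [
    [[-0.7,0,4.5,0,0.02,0,0],[-0.7,0,4.5,0,0.02,0,0],[-0.5,0,4.5,0,0.02,0,0],[-0.3,0,4.5,0,0,0,0]]
  ]
}}

```text
time: 31.08
eef_pos: [0.5297, -0.1303, 0.1504]
eef_rot: [-1.306, 1.752, 1.544]
ft_force: [1.5, -6.8, 8.2]
width: 0.0123
```

```bash
python3 ff.py; python3 kq.py 11 | tail -2
```

```text
TCP in bay mm [ -1.6 -77.2 129.9] foot z 31.5 rot left(tool) [ 0.   -0.31  0.01] F [ 1.5 -6.8  8.2] t 31.075
tool F [-5.08  3.33 -8.88] T [-0.1  2.7 -0.3] w 0.012290408327846733
side [[278, 119, 3, 4, 8], [288, 118, 9, 6, 33], [281, 125, 7, 15, 51], [257, 137, 7, 7, 38], [261, 145, 13, 18, 83]]
top [[269, 174, 4, 6, 10], [318, 181, 13, 8, 50], [271, 183, 12, 10, 57]]
```

Call:
{"op": "jog_arm", "data": {
  "commands": [
    [[0.5,0,3,0,0,0,0],[0.5,0,2,0,0,0,0]]
  ]
}}

```text
time: 31.72
eef_pos: [0.5289, -0.1258, 0.1497]
eef_rot: [-1.308, 1.751, 1.542]
ft_force: [-3.0, 2.5, -5.4]
width: 0.0118
```

```bash
python3 ff.py
```

```text
TCP in bay mm [ -1.6 -72.7 129.1] foot z 30.7 rot left(tool) [ 0.   -0.31  0.01] F [-3.   2.5 -5.4] t 31.725
tool F [ 4.87 -0.3   4.5 ] T [ 0.15 -2.09 -1.61] w 0.0117913389435348
```

Likely slipping at the stop. I'll release, retreat, and confirm with a push from outside, as on the left.

Call:
{"op": "jog_arm", "data": {
  "commands": [
    [[0,0,0,0,0,0,0.5],[0,0,0,0,0,0,0.5],[-10,0,0,0,0,0,0.5],[-25,0,0,0,-0.05,0,0.5],[-25,0,-5,0,-0.08,0,0],[0,0,-10,0,-0.1,0,0],[0,0,-15,0,-0.08,0,0],[0,0,-10,0,0,0,0],[0,0,0,0,0,0,0]]
  ]
}}

```text
time: 32.85
eef_pos: [0.5664, -0.1421, 0.2063]
eef_rot: [-1.004, 1.542, 1.647]
ft_force: [0.0, 0.8, -0.2]
width: 0.0002
```

```bash
python3 ff.py; python3 kq.py 12|grep -v card; python3 - <<'E'
from h import *
plan([(B(-.0005,-.118,.17),Tbay(),2),(B(-.0005,-.118,.133),Tbay(),3)],0)
E
```

```text
TCP in bay mm [  1.2 -92.3 196.1] foot z 97.7 rot left(tool) [0.01 0.01 0.01] F [ 0.   0.8 -0.2] t 32.85
tool F [ 0.14 -0.17  0.76] T [ 0.   -0.01 -1.56] w 0.0002080226040202939
TCP in bay mm [  1.2 -92.3 196.1] foot z 97.7 rot left(tool) [0.008 0.007 0.013] F [ 0.   0.8 -0.2] t 32.85
lever_left_tip side [([261.1, 142.0], 0.67), ([291.2, 242.1], 0.62)]
lever_left_tip top []
lever_right_tip side [([285.0, 116.7], 0.64)]
lever_right_tip top []
0 [258.  160.9] [250.3 187.3] [289.9 124.6] [348.4 179.8]
0.1 [257.5 158.5] [251.4 185.9] [288.8 123.2] [347.8 178.6]
0.2 [257.1 156.2] [252.6 184.6] [287.7 122.1] [347.  177.5]
0.4 [256.6 151.6] [255.9 182.1] [285.5 120.2] [344.6 175.4]
0.6 [256.8 147.4] [259.8 179.9] [283.3 119.1] [341.3 173.8]
0.8 [257.5 143.8] [264.4 178.2] [281.2 118.7] [337.4 172.8]
0.9 [258.  142.2] [266.8 177.6] [280.2 118.9] [335.1 172.5]
1.0 [258.7 140.8] [269.3 177. ] [279.3 119.2] [332.8 172.3]
1.1 [259.4 139.6] [271.9 176.7] [278.5 119.7] [330.4 172.3]
side [[277, 117, 7, 6, 32], [285, 118, 12, 6, 42], [282, 124, 6, 17, 56], [257, 137, 7, 7, 38], [261, 145, 13, 18, 85]]
top []
[13,1,-13,0.005,0.004,0.006,0],[13,1,-13,0.005,0.004,0.006,0],[12,-0,0,-0,-0,0,0],[12,-0,0,-0,-0,0,0],[12,-0,0,-0,-0,0,0],
end [ 0.53588973 -0.17062654  0.15253138] [-0.99866129  1.56156313  1.64564761] steps max 18.411952639521967
```

Call:
{"op": "jog_arm", "data": {
  "commands": [
    [[5,0,-14,0,0.005,0.006,0],[10,1,-10,0,0,0.006,0],[15,0,0,0,0,0,0],[15,0,0,0,0,0,0],[12,0,0,0,0,0,0],[3,0,0,0,0,0,0]]
  ]
}}

```text
time: 34.0
eef_pos: [0.5348, -0.1693, 0.15]
eef_rot: [-1.0, 1.555, 1.657]
ft_force: [-0.1, 0.3, 0.7]
width: -0.0001
```

```bash
python3 ff.py
```

```text
TCP in bay mm [  -0.1 -116.6  130.3] foot z 31.9 rot left(tool) [ 0.01  0.   -0.  ] F [-0.1  0.3  0.7] t 34.0
tool F [-0.6   0.44  0.31] T [-0.02  0.04 -1.61] w -9.988186461555025e-05
```

Call:
{"op": "jog_arm", "data": {
  "commands": [
    [[0,0,5,0,0,0,0],[0,0,5,0,0,0,0],[0,0,5,0,0,0,0],[0,0,4,0,0,0,0],[0,0,3,0,0,0,0],[0,0,2.5,0,0,0,0]]
  ]
}}

```text
time: 34.75
eef_pos: [0.5337, -0.143, 0.1516]
eef_rot: [-1.004, 1.554, 1.656]
ft_force: [1.2, -1.5, 1.6]
width: -0.0002
```

```bash
python3 ff.py
```

```text
TCP in bay mm [  0.3 -90.3 132.3] foot z 33.9 rot left(tool) [0.01 0.   0.  ] F [ 1.2 -1.5  1.6] t 34.75
tool F [-1.93 -0.05 -1.6 ] T [ 0.03  0.72 -1.54] w -0.00017175840060089663
```

Call:
{"op": "jog_arm", "data": {
  "commands": [
    [[0,0,3,0,0,0,0],[0,0,2.5,0,0,0,0]]
  ]
}}

```text
time: 35.0
eef_pos: [0.5335, -0.1384, 0.1521]
eef_rot: [-1.006, 1.555, 1.654]
ft_force: [1.4, -10.5, -0.3]
width: -0.0002
```

```bash
python3 ff.py
```

```text
TCP in bay mm [  0.2 -85.7 132.9] foot z 34.5 rot left(tool) [ 0.01 -0.    0.  ] F [  1.4 -10.5  -0.3] t 35.0
tool F [  0.04  -0.44 -10.57] T [-0.08  3.78 -1.77] w -0.00022614540712371327
```

Right stop reached: −85.7 mirrors +78 about a common centre. Retreating and doing a final check.

Call:
{"op": "jog_arm", "data": {
  "commands": [
    [[0,0,1,0,0,0,0],[0,0,-6,0,0,0,0],[-20,0,-8,0,0,0,0],[-30,0,-10,0,0,0,0],[-30,0,-30,0,0,0,0],[0,0,-40,0,0,0,0],[0,0,-40,0,0,0,0],[0,0,0,0,0,0,0],[0,0,0,0,0,0,0]]
  ]
}}

```text
time: 36.12
eef_pos: [0.5869, -0.2701, 0.2205]
eef_rot: [-1.001, 1.554, 1.659]
ft_force: [-0.3, -0.7, 0.4]
width: -0.0002
```

```bash
python3 ff.py; python3 kq.py 13; python3 look2.py 13; python3 - <<'E'
from h import *
H=np.array([-.0005,-.005,.0023])
for z in (.093,.099): print('panel ends/centre at',z,[proj(n,B(*(H+[0,y,z])))[0].round(1).tolist() for n in('side','top') for y in(.048,0,-.048)])
E
```

```text
TCP in bay mm [   1.7 -221.7  212.8] foot z 114.4 rot left(tool) [ 0.01  0.   -0.  ] F [-0.3 -0.7  0.4] t 36.125
tool F [-0.18  0.47 -0.63] T [-0.02  0.   -1.59] w -0.00015973153533629583
TCP in bay mm [   1.7 -221.7  212.8] foot z 114.4 rot left(tool) [ 0.011  0.003 -0.002] F [-0.3 -0.7  0.4] t 36.125
lever_left_tip side [([229.4, 249.6], 0.56), ([262.2, 141.9], 0.46), ([272.9, 142.4], 0.36)]
lever_left_tip top [([272.7, 178.5], 0.54)]
lever_right_tip side [([279.0, 118.6], 0.63)]
lever_right_tip top []
card_panel side [([167.8, 296.2], 0.85), ([276.1, 147.4], 0.75), ([296.4, 180.5], 0.61)]
card_panel top [([300.6, 188.7], 0.91), ([118.8, 186.1], 0.59)]
0 [258.  160.9] [250.3 187.3] [289.9 124.6] [348.4 179.8]
0.1 [257.5 158.5] [251.4 185.9] [288.8 123.2] [347.8 178.6]
0.2 [257.1 156.2] [252.6 184.6] [287.7 122.1] [347.  177.5]
0.4 [256.6 151.6] [255.9 182.1] [285.5 120.2] [344.6 175.4]
0.6 [256.8 147.4] [259.8 179.9] [283.3 119.1] [341.3 173.8]
0.8 [257.5 143.8] [264.4 178.2] [281.2 118.7] [337.4 172.8]
0.9 [258.  142.2] [266.8 177.6] [280.2 118.9] [335.1 172.5]
1.0 [258.7 140.8] [269.3 177. ] [279.3 119.2] [332.8 172.3]
1.1 [259.4 139.6] [271.9 176.7] [278.5 119.7] [330.4 172.3]
side [[276, 117, 7, 6, 33], [285, 118, 12, 6, 42], [281, 125, 7, 16, 59], [257, 137, 7, 7, 39], [261, 145, 13, 18, 84]]
top [[269, 174, 4, 6, 10], [271, 183, 8, 10, 38]]
TCP in bay mm [   1.7 -221.4  213.6] foot z 115.2 rot left(tool) [ 0.012  0.001 -0.002] F [ 0.4  0.  -0.1] t 36.525
panel ends/centre at 0.093 [[271.3, 155.4], [278.2, 147.1], [284.7, 139.4], [278.1, 189.5], [299.2, 187.9], [320.1, 186.3]]
panel ends/centre at 0.099 [[270.2, 153.2], [277.2, 145.0], [283.7, 137.4], [278.3, 188.0], [299.4, 186.4], [320.4, 184.8]]
```

View pics/c13.png

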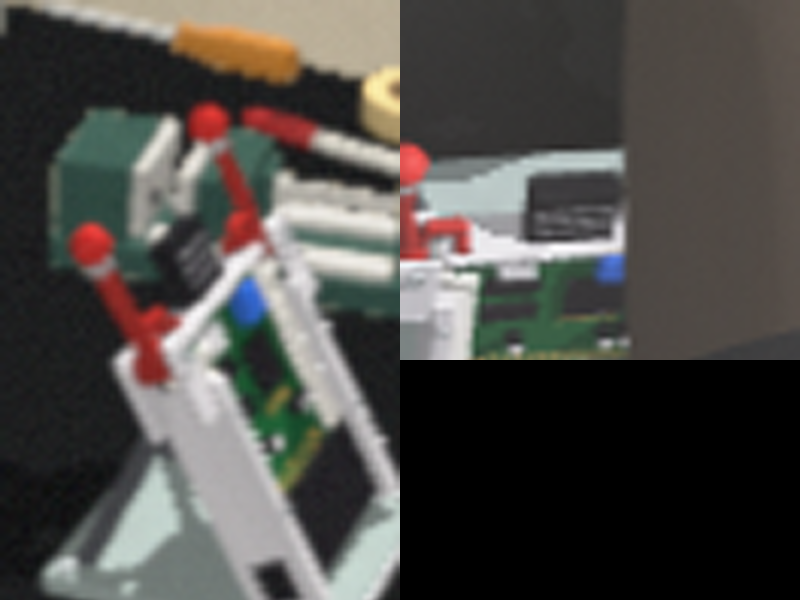

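Both levers stand parallel to the guides (knobs at side (260,140) and (279,120), matching 1.1 rad). The panel mark has moved down to the home position (side 147.4, home predicted 147.1). Handing in.

```bash
python3 -c "
from plant import order
print(order.finish_job())"
```

```text
the job is handed in; nothing more can be done
None
```

The card is in the receiver, component side to the robot, with both levers shut, and the job was handed in at about 36.5 s of robot time. No verdict came back.

- **Card:** I lifted it from the stand by its grip, turned it round and slid it down the guides until it met a hard stop (about 13 N).
- **Levers:** The left knob slipped out of the pinch at about 0.78 rad. I then pushed both levers home from outside with the fingers shut, until each met its end stop (14 N left, 10.5 N right).

**Last checks:**
- **Knobs:** in the side picture they are at (260,140) and (279,120). Fully shut predicts (259.4,139.6) and (278.5,119.7).
- **Panel:** the mark moved down from side row 144–145 to 147.4. Fully home predicts 147.1.
- **Gripper:** it is clear of everything, with no load on the wrist.

**What did not agree or was not checked:**
- The first camera fit of the bay was off by several millimetres (about 7 mm in height, 2 mm sideways). I corrected it from the pictures and from where the card and levers stopped.
- The arm hid the right lever in the last top picture, so its final check rests on the side view and the stop force.
- I did not re-measure the level, the box or the marker at the end. The planned moves stayed clear of them.

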